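Sort dug-up roots on the nursery potting bench

TASK

Sort the five loose roots on the bench top: stand the three short thick cuttings upright, side by side in a cluster, in the round black pot; set the knobbly crown in the square crate with its buds upward; and lay the slender bent root flat in the long shallow tray. Leave the secateurs lying where they are.

Things in the scene. Friction and masses are not known exactly. Their poses are not given: they have to be found in the camera images.
- cutting0_center (a point): Short thick root cutting no. 1 (all three are alike and interchangeable): a straight brown round stick, diameter 30, 105 tall, pale flat cut ends, standing upright and loose on the bench on one end; 50 g, tips over easily. Point at its centre, half-way up (52.5 above its foot); z along the stick, upward. Its upper half stays clear of the pot's rim when it stands in the pot.
- cutting1_center (a point): Short thick root cutting no. 2 (all three are alike and interchangeable): a straight brown round stick, diameter 30, 105 tall, pale flat cut ends, standing upright and loose on the bench on one end; 50 g, tips over easily. Point at its centre, half-way up (52.5 above its foot); z along the stick, upward. Its upper half stays clear of the pot's rim when it stands in the pot.
- cutting2_center (a point): Short thick root cutting no. 3 (all three are alike and interchangeable): a straight brown round stick, diameter 30, 105 tall, pale flat cut ends, standing upright and loose on the bench on one end; 50 g, tips over easily. Point at its centre, half-way up (52.5 above its foot); z along the stick, upward. Its upper half stays clear of the pot's rim when it stands in the pot.
- crown_center (a point): Root crown, loose on the bench: a knobbly brown lump, round body of diameter 46 and height 38, four short cut root stubs (diameter 14) sticking out low along its +x and -x sides (80 overall along x), three pale pinkish buds on top (overall height 52); 90 g. Grip it across the body along its y axis, where there are no stubs. Point on its axis 20 above its underside; z up through the buds.
- root_center (a point): Slender bent root, lying loose and flat on the bench: a brown stick of diameter 20, 126 long along its x axis, its middle 50 straight and both ends bent 7 towards its +y; 40 g. Point at the middle of the straight part, 10 above the surface it lies on; x along the stick, z up.
- pot: Round black plastic pot, fixed to the bench, 50 high, outer diameter 112 at the foot and 122 at the rim, wall 4, flat inner floor 5 above the bench, inner diameter 105 at the floor and 114 at the rim. Origin at the centre of its underside, z up.
- crate: Small square yellow plastic crate, open at the top, fixed to the bench, 140 by 140 outside and 55 high, walls 4, inner floor 4 to 5 above the bench. Origin at the centre of its underside, x and y along its sides, z up.
- tray: Long shallow yellow plastic tray, open at the top, fixed to the bench, 180 long along its x, 110 wide along its y, 30 high, walls 4, inner floor 4 to 5 above the bench. Origin at the centre of its underside, z up.
- secateurs_mid (a point): Secateurs (red-handled pruning shears) lying loose on the bench between two of the containers, a bystander to leave alone: about 160 long along x (from 95 behind this point to 65 ahead), 55 wide, 17 high. Point at the pivot, 9 above the bench.
Not all that is in view belongs to the job. Leave any green look-alike of the part that bears root_center alone.

How it is judged:
At the end, for the whole second after the job is handed in: Cuttings stand on the pot's floor, within 45 mm of its axis, tilt under 0.15 rad; the crown's point is within 48 mm of the crate's middle in x and y, on its floor, buds up within 0.35 rad; the root's point is within 45 mm of the tray's middle in x and y, flat on its floor; all at rest (horizontal distance between each of cutting0_center, cutting1_center, cutting2_center and pot below 0.045 m and z of cutting0_center in the frame of pot between 0.045 and 0.07 m and angle between each of cutting0_center, cutting1_center, cutting2_center's own z axis and vertical below 0.15 rad and linear speed of each of cutting0, cutting1, cutting2, crown, root below 0.02 m/s and z of cutting1_center in the frame of pot between 0.045 and 0.07 m and z of cutting2_center in the frame of pot between 0.045 and 0.07 m and x of crown_center in the frame of crate between -0.048 and 0.048 m and y of crown_center in the frame of crate between -0.048 and 0.048 m and z of crown_center in the frame of crate between 0.015 and 0.034 m and angle between crown_center's own z axis and vertical below 0.35 rad and x of root_center in the frame of tray between -0.045 and 0.045 m and y of root_center in the frame of tray between -0.045 and 0.045 m and z of root_center in the frame of tray between 0.005 and 0.023 m); the robot touches nothing.
It fails at once if the secateurs are shifted by more than 30 mm (distance of secateurs_mid from where it was at the start of the episode above 0.03 m).
It also fails if it takes over 141 s, if anything falls off the work surface, if the arm or the gripper's body presses on something with over 40 N, if the wrist force passes 120 N, or if a joint passes its speed limit or range.

ROBOT

A 7-joint arm with a two-finger parallel gripper is mounted at the origin on the work surface. World frame = base frame: x ahead of the robot, y to its left, z up, the work surface at z = 0. Lengths are in m, angles in rad, forces in N, time in s.
With the tool pointing down it reaches from about 0.425 to 0.925 m from the base axis. Payload 6.8 kg.
Tool frame: the origin (TCP) lies at the very end of the fingers, on their centre line; the grasp point (between the pads) lies 19 mm behind it (hold_point_z is the distance from the TCP to the grasp point, in m); z points along the fingers, y is the direction in which the jaws open and shut (so a half turn about z gives the same grasp; the last joint's range is limited). The gripper opens to 85 mm and grips with 20 to 120 N. Pads are 22 mm wide; open, the fingers measure 114 mm over their backs; the gripper's body (76 mm by 85 mm) begins 54 mm behind the grasp point. The pads swing forward as they close: fully open they stand 13 mm farther back than shut.
Start: joints at [-0.108, 0.477, 0.022, 1.555, -0.011, 1.109, -0.083], TCP at [0.675, 0, 0.231] pointing down, gripper open.
Joint ranges: [-2.96, 2.96], [-0.34, 2.1], [-1.41, 1.46], [0.24, 2.44], [-1.37, 4.51], [0.17, 1.92], [-2.96, 2.96]. Speed limits (rad/s): [2.39, 2.39, 3.14, 3.14, 3.14, 3.14, 3.14].

INTERFACE

Orientations are given as a unit quaternion [w, x, y, z].
In Python, from station import get_obs, read_camera, calibration, hand_in, regions_of, hold_point_z gives the robot as it stands.
- The arm moves only by the tool send_rows, never from a script. Its argument "motion" is text: rows parted by semicolons, each of 7 numbers parted by spaces: the shift along the world's x, y, z in cm, then the turn, a rotation vector about the world's x, y, z in degrees, then the closure, from 0 (fully open) to 1 (shut). In form: dx dy dz rx ry rz fingers; .... A call has 1 to 20 rows; each row shifts and turns the pose as measured when the row begins; what a row does not reach is not made up. A row lasts 1/12 s, in which the tool goes at most 41.7 mm and 7.16 degrees, less where a joint would pass 70% of its speed; a pose out of reach is approached as far as the arm can. A call is refused whole if a number of a shift passes 4.17 or a number of a turn 7.16, either way. A call with a gripper value outside its range is refused whole. The fingers move at their own pace and stop on an object; "newtons" is the grip in N (left out, the last holds). Time passes only in rows, so rows that do not move let the fingers close. It gives the time, the measured TCP pose, the force and the opening at its end, in the units of the state.
- get_obs(): the state, without advancing time (a new reading comes with each control period).
- read_camera(name): name is "scene" or "side" or "wrist"; returns the picture (384x512x3 uint8, red, green, blue); there is no depth.
- calibration(name): a dict with "mtx" (3x3 intrinsics, pixels), "R" (3x3) and "t" (3): a world point X has camera coordinates R X + t; the wrist camera has in their place "hand_eye" (4x4, takes a point from camera to tool coordinates, whose origin is the TCP and whose axes are the flange's). Camera axes: x right, y down, z forward; pixel columns grow to the right and rows downward; lengths in m; the calibration is good to about 2 mm. A picture is of the moment at which its call begins: read the wrist's pose just before it. calibration takes no time and is no camera call.
- hand_in(): hands the job in, once; it reports no verdict.
Trained networks look in the newest picture that a camera, given by its name, has taken for a name from the list of things; names that differ only in an ending like _2 or _b are one class to them, and where a whole thing is asked for, a point or a joint stands for the part that bears it (a point fixed in the world has none). Each returns a list of dicts, best first, with "conf" (0 to 1); they miss things now and then, are a little off and sometimes report something else, mostly with a low value. They report only what shows in the picture. A call takes as long as a camera call. They do not tell look-alikes from the thing itself.
- regions_of(thing, camera): "region" (384x512 bool, what is visible of it) and "point" ([column, row] in pixels, amid what is visible of it).
The state is a dict: "t": time; "q": joint angles; "joint_vel": joint speeds; "joint_torque": joint torques, N m; "eef_pos": TCP position; "tool_rot": TCP orientation; "contact_force": force on the tool from outside, world axes, zero at the start; "torque": the same for the moment, N m; "gripper_width": opening from 0.0 (shut) to 1.0 (fully open).
Only numpy, scipy, OpenCV 4.12 (cv2) and the standard library are available. Lean on these libraries where they do the work, as an engineer would, in place of code of your own. Each camera call takes 0.05 s, during which the arm holds its last target.

## Working session

There is one attempt and no reset: what is moved stays moved. The work goes in short steps, Python scripts to look and compute and a tool call to move; the robot and the scene stay as the last step left them, time stands still between calls to the robot, and variables do not carry over. Pictures are saved under pics/ and viewed, and the job is handed in when it is done.

Besides the shell and the picture viewer there is one more tool, called after "Emit:" as name(argument=value, ...), one argument or row to a line, values as JSON. send_rows: Moves the arm, as the interface text tells. Its arguments: {"type":"object","properties":{"motion":{"type":"string"},"newtons":{"type":"number"}},"required":["motion"]}

```bash
ls; mkdir -p pics; python3 - <<'E'
from station import *
import cv2
print(get_obs())
for n in ("scene","side","wrist"):
    im=read_camera(n); cv2.imwrite(f"pics/{n}0.png",im[:,:,::-1])
    c=calibration(n); print(n,c)
print(hold_point_z)
E
```

```text
pics
{'t': 0.0, 'q': array([-0.10808815,  0.47780452,  0.02231795,  1.55646433, -0.01148903,
        1.10928352, -0.0831042 ]), 'joint_vel': array([ 0.00103115, -0.00141048,  0.00214291, -0.00012051, -0.0003479 ,
        0.00203343, -0.00153309]), 'joint_torque': array([-5.45967814e-04, -5.96443820e+01,  1.60769675e+00, -2.81194621e+01,
        1.24063640e-02,  9.39900521e-03,  2.20753498e-05]), 'eef_pos': array([ 6.74404897e-01, -1.29073033e-05,  2.30316888e-01]), 'tool_rot': array([-5.97640340e-04,  7.07095996e-01,  7.07116973e-01, -6.94035241e-04]), 'contact_force': array([-0.69216307, -0.66553728,  0.92339024]), 'torque': array([0.00234171, 0.02006796, 0.02260692]), 'gripper_width': 0.9991984228572386}
scene {'mtx': array([[348.46521399,   0.        , 251.87303983],
       [  0.        , 348.46521399, 189.05742925],
       [  0.        ,   0.        ,   1.        ]]), 'R': array([[ 0.63971918,  0.76845936,  0.01515175],
       [ 0.57925833, -0.46907052, -0.66665781],
       [-0.5051922 ,  0.43525056, -0.7452099 ]]), 't': array([-0.3156023 , -0.24053544,  1.22833413])}
side {'mtx'
[... 187 characters left out ...]
7643351,  0.00660663],
       [-0.18130122,  0.61188675, -0.76988601],
       [ 0.20877979, -0.74106621, -0.63814722]]), 't': array([0.45702138, 0.12698645, 0.86825679])}
wrist {'mtx': array([[311.77150747,   0.        , 262.83352565],
       [  0.        , 311.77150747, 197.00969302],
       [  0.        ,   0.        ,   1.        ]]), 'hand_eye': array([[ 7.33418193e-04, -9.59152897e-01, -2.82887226e-01,
         7.20250265e-02],
       [ 9.99999186e-01,  9.98821136e-04, -7.93972194e-04,
        -7.29344997e-04],
       [ 1.04409447e-03, -2.82886413e-01,  9.59152849e-01,
        -1.42953844e-01],
       [ 0.00000000e+00,  0.00000000e+00,  0.00000000e+00,
         1.00000000e+00]])}
0.0187
```

View pics/scene0.png

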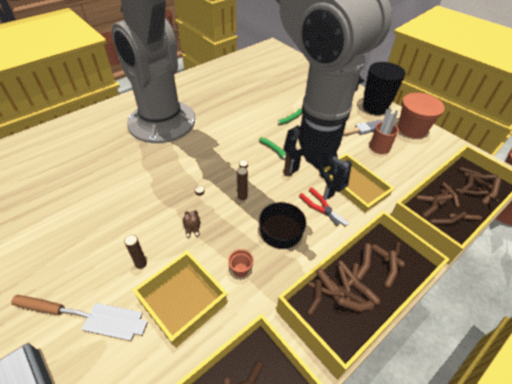

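View pics/side0.png

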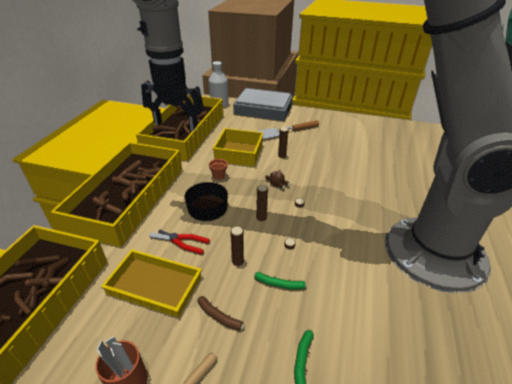

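View pics/wrist0.png

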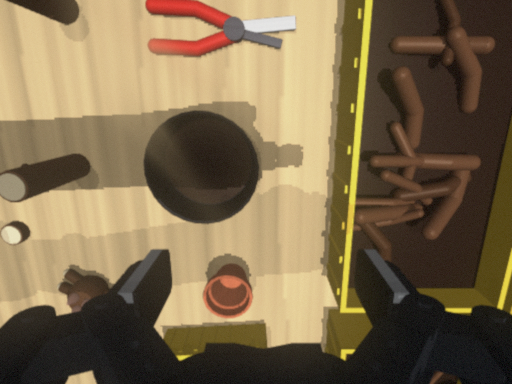

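```bash
cat > h.py <<'E'
from station import *
import numpy as np, cv2
from scipy.spatial.transform import Rotation as Ro
def cam(n):
    c=calibration(n)
    if n=="wrist":
        o=get_obs(); w,x,y,z=o["tool_rot"]; T=np.eye(4); T[:3,:3]=Ro.from_quat([x,y,z,w]).as_matrix(); T[:3,3]=o["eef_pos"]
        M=np.linalg.inv(T@c["hand_eye"]); return c["mtx"],M[:3,:3],M[:3,3]
    return c["mtx"],c["R"],c["t"]
def ray(C,p):
    K,R,t=C; d=R.T@np.linalg.inv(K)@np.array([p[0],p[1],1.]); return -R.T@t,d
def onz(C,p,z):
    o,d=ray(C,p); return o+d*(z-o[2])/d[2]
def proj(C,X):
    K,R,t=C; v=(K@(R@np.atleast_2d(X).T+t[:,None])).T; return v[:,:2]/v[:,2:]
def save(im,name): cv2.imwrite("pics/"+name,im[:,:,::-1])
E
python3 - <<'E'
from h import *
things={"cutting0_center":.0525,"crown_center":.02,"root_center":.01,"pot":.025,"crate":.0275,"tray":.015,"secateurs_mid":.009}
np.set_printoptions(precision=3,suppress=True)
for n in ("side","scene","wrist"):
    C=cam(n); im=read_camera(n)
    for th,z in things.items():
        for r in regions_of(th,n):
            if r["conf"]<.2: continue
            m=r["region"]; ys,xs=np.nonzero(m)
            print(n,th,round(r["conf"],2),np.round(r["point"]),"bbox",xs.min(),xs.max(),ys.min(),ys.max(),m.sum(),onz(C,r["point"],z))
            np.save(f"pics/{n}_{th}_{int(r['point'][0])}_{int(r['point'][1])}.npy",m)
E
```

```text
side cutting0_center 0.68 [234. 241.] bbox 230 243 227 265 463 [0.477 0.156 0.052]
side crown_center 0.52 [278. 179.] bbox 266 288 171 188 252 [ 0.442 -0.161  0.02 ]
side root_center 0.95 [277. 280.] bbox 254 306 271 289 492 [0.358 0.206 0.01 ]
side root_center 0.83 [217. 315.] bbox 197 243 296 330 496 [0.458 0.327 0.01 ]
side root_center 0.59 [301. 358.] bbox 294 313 330 383 616 [0.276 0.367 0.01 ]
side pot 0.88 [207. 204.] bbox 184 227 182 221 1397 [0.602 0.017 0.025]
side crate 0.82 [239. 148.] bbox 213 262 129 167 1519 [ 0.607 -0.287  0.027]
side tray 0.87 [154. 280.] bbox 101 201 250 317 4231 [0.623 0.288 0.015]
side secateurs_mid 0.56 [182. 241.] bbox 150 209 230 253 570 [0.617 0.154 0.009]
scene cutting0_center 0.49 [287. 164.] bbox 283 291 153 176 147 [0.47  0.15  0.052]
scene crown_center 0.9 [193. 223.] bbox 182 199 210 236 368 [ 0.455 -0.168  0.02 ]
scene crown_center 0.31 [133. 254.] bbox 124 146 235 269 483 [ 0.442 -0.332  0.02 ]
scene root_center 0.72 [295. 113.] bbox 278 300 109 123 134 [0.269 0.387 0.01 ]
scene root_center 0.63 [270. 148.] bbox 259 284 138 158 201 [0.352 0.195 0.01 ]
scene pot 0.74 [281. 225.] bbox 259 305 202 248 1744 [0.607 0.003 0.025]
scene crate 0.66 [182. 298.] bbox 133 227 252 347 5130 [ 0.616 -0.302  0.027]
scene crate 0.55 [287. 165.] bbox 283 290 154 176 101 [0.456 0.168 0.028]
scene secateurs_mid 0.64 [322. 207.] bbox 299 347 188 225 484 [0.627 0.144 0.009]
wrist cutting0_center 0.87 [54.  9.] bbox 5 76 0 24 1030 [0.483 0.156 0.052]
wrist crown_center 0.73 [ 78. 285.] bbox 56 107 268 312 1338 [ 0.435 -0.151  0.02 ]
wrist pot 0.62 [197. 167.] bbox 143 257 111 223 10159 [0.6   0.004 0.025]
wrist crate 0.85 [205. 334.] bbox 164 264 324 360 2250 [ 0.597 -0.221  0.028]
wrist secateurs_mid 0.91 [212.  23.] bbox 145 294 0 55 3973 [0.62  0.154 0.009]
```

```bash
python3 - <<'E'
from h import *
a=read_camera("side"); b=read_camera("scene")
x=cv2.resize(a[120:345,90:330],None,fx=2.5,fy=2.5,interpolation=cv2.INTER_CUBIC); save(x,"c1.png")
y=cv2.resize(b[130:350,110:400],None,fx=2.6,fy=2.6,interpolation=cv2.INTER_CUBIC); save(y,"c2.png")
E
```

```text
(no output)
```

View pics/c1.png

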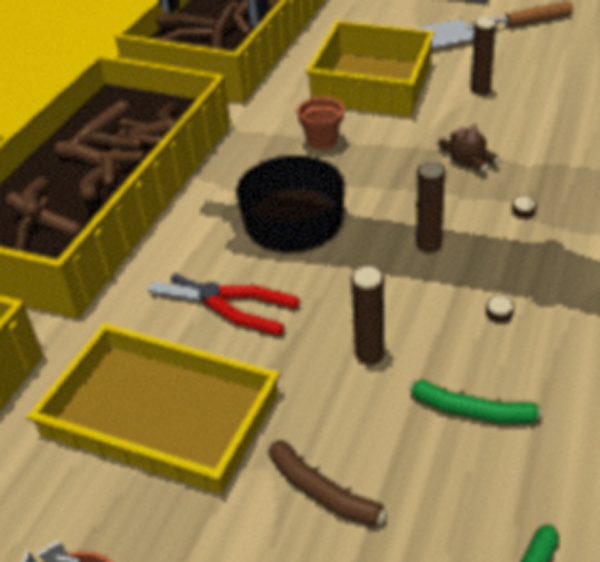

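View pics/c2.png

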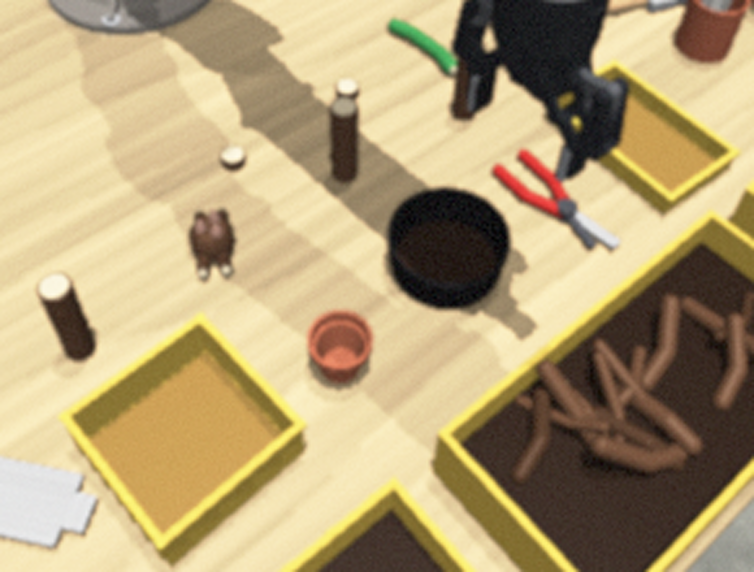

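```bash
python3 - <<'E'
from h import *
np.set_printoptions(precision=4,suppress=True)
S=cam("side");Q=cam("scene")
s=lambda u,v:(90+u/2.5,120+v/2.5)
q=lambda u,v:(110+u/2.6,130+v/2.6)
for n,t,f in (("A",(368,277),(370,354)),("B",(430,171),(430,246)),("C",(485,23),(482,91))):
    print(n,"side",onz(S,s(*t),.105),onz(S,s(*f),0))
for n,t,f in (("B",(344,104),(345,176)),("C",(57,287),(79,352))):
    print(n,"scene",onz(Q,q(*t),.105),onz(Q,q(*f),0))
print("crate corners scene")
for p in ((200,322),(300,425),(167,548),(68,417)): print(onz(Q,q(*p),.055))
print("crate corners side")
for p in ((340,25),(433,32),(420,97),(312,68)): print(onz(S,s(*p),.055))
print("tray side")
for p in ((106,331),(276,378),(220,482),(36,415)): print(onz(S,s(*p),.03))
print("root ends",[onz(S,s(*p),.01) for p in ((278,452),(326,488),(378,516))])
print("crown stubs scene",[onz(Q,q(*p),.01) for p in ((203,272),(230,270),(199,218),(222,215))],onz(Q,q(212,240),.02))
print("crown side",[onz(S,s(*p),.01) for p in ((445,145),(493,158),(485,168),)],onz(S,s(468,150),.02))
print("pot rim scene",onz(Q,q(448,245-6),.05), onz(Q,q(389,235),.05),onz(Q,q(508,240),.05))
print("pot rim side",onz(S,s(238,190),.05), onz(S,s(344,190),.05),onz(S,s(291,158),.05),onz(S,s(291,222),.05))
print("small pot",onz(Q,q(340,340),.03),"secs",onz(S,s(210,291),.01),onz(S,s(298,300),.01),onz(S,s(283,328),.01))
E
```

```text
A side [0.462  0.1721 0.105 ] [0.4626 0.1715 0.    ]
B side [0.4486 0.0075 0.105 ] [0.4463 0.0062 0.    ]
C side [ 0.4607 -0.3192  0.105 ] [ 0.4583 -0.3206  0.    ]
B scene [0.4499 0.0012 0.105 ] [ 0.4556 -0.0028  0.    ]
C scene [ 0.4679 -0.3265  0.105 ] [ 0.4675 -0.3315  0.    ]
crate corners scene
[ 0.5441 -0.2394  0.055 ]
[ 0.6785 -0.2289  0.055 ]
[ 0.6934 -0.3644  0.055 ]
[ 0.5518 -0.3723  0.055 ]
crate corners side
[ 0.6735 -0.3469  0.055 ]
[ 0.5418 -0.3653  0.055 ]
[ 0.515  -0.1988  0.055 ]
[ 0.6697 -0.2255  0.055 ]
tray side
[0.7019 0.2391 0.03  ]
[0.5265 0.2458 0.03  ]
[0.5289 0.3559 0.03  ]
[0.7086 0.3409 0.03  ]
root ends [array([0.502 , 0.3047, 0.01  ]), array([0.4507, 0.3256, 0.01  ]), array([0.402 , 0.3376, 0.01  ])]
crown stubs scene [array([ 0.4711, -0.1955,  0.01  ]), array([ 0.4859, -0.1735,  0.01  ]), array([ 0.4114, -0.1619,  0.01  ]), array([ 0.4231, -0.1412,  0.01  ])] [ 0.4506 -0.1702  0.02  ]
crown side [array([ 0.4736, -0.169 ,  0.01  ]), array([ 0.4103, -0.1594,  0.01  ]), array([ 0.4156, -0.1368,  0.01  ])] [ 0.441  -0.1534  0.02  ]
pot rim scene [ 0.6145 -0.0019  0.05  ] [ 0.5747 -0.0432  0.05  ] [0.6523 0.0426 0.05  ]
pot rim side [0.6589 0.0312 0.05  ] [ 0.5475 -0.0018  0.05  ] [ 0.6251 -0.0399  0.05  ] [0.5832 0.0645 0.05  ]
small pot [ 0.6259 -0.1452  0.03  ] secs [0.6426 0.1464 0.01  ] [0.5515 0.1328 0.01  ] [0.5517 0.1722 0.01  ]
```

Emit:
send_rows(
  motion="-2.66 1.63 .25 0 0 0 0;-2.66 1.63 .25 0 0 0 0;-2.66 1.63 .25 0 0 0 0;-2.66 1.63 .25 0 0 0 0;-2.66 1.63 .25 0 0 0 0;-2.66 1.63 .25 0 0 0 0;-2.66 1.63 .25 0 0 0 0;-2.66 1.63 .25 0 0 0 0;0 0 0 0 0 0 0;0 0 0 0 0 0 0",
  newtons=30,
)

```text
t: 2.28
eef_pos: [0.4525, 0.1324, 0.2514]
tool_rot: [0.002, 0.708, 0.706, 0.0]
contact_force: [1.2, 0.1, 0.2]
gripper_width: 1.001
```

```bash
cat > look.py <<'E'
from h import *
import sys
np.set_printoptions(precision=4,suppress=True)
o=get_obs(); print(o["t"],o["eef_pos"],o["tool_rot"],o["gripper_width"],o["contact_force"])
C=cam(sys.argv[1]); im=read_camera(sys.argv[1]); save(im,sys.argv[2]+".png")
for th in sys.argv[3:]:
    for r in regions_of(th,sys.argv[1]):
        if r["conf"]<.3: continue
        m=r["region"]; np.save(f"pics/{sys.argv[2]}_{th}_{int(r['point'][0])}_{int(r['point'][1])}.npy",m)
        ys,xs=np.nonzero(m); print(th,round(r["conf"],2),np.round(r["point"]),xs.min(),xs.max(),ys.min(),ys.max(),m.sum())
E
python3 look.py wrist w1 cutting0_center root_center
```

```text
2.2833 [0.4525 0.1324 0.2514] [0.0017 0.7078 0.7064 0.0003] 1.0012073916454494 [1.2264 0.0506 0.1735]
cutting0_center 0.83 [275. 142.] 260 291 123 159 920
root_center 0.97 [300.   6.] 270 316 0 22 619
root_center 0.78 [178. 102.] 127 229 91 115 1773
```

View pics/w1.png

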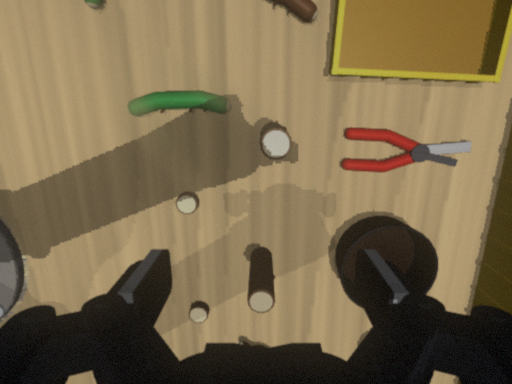

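```bash
python3 - <<'E'
from h import *
np.set_printoptions(precision=4,suppress=True)
C=cam("wrist")
print("A",onz(C,(277,143.5),.105),"B",onz(C,(261.5,300.5),.105))
print("pot",onz(C,(387,265),.05),[onz(C,p,.05) for p in((336,262),(438,264),(387,216))])
print("tray",onz(C,(332,76),.03),onz(C,(501,80),.03))
im=cv2.imread("pics/w1.png")
g=cv2.cvtColor(im,6)
for (u,v) in((277,143),(261,300)):
    c=(g[v-25:v+25,u-25:u+25]>190).astype(np.uint8); n,l,s,ce=cv2.connectedComponentsWithStats(c)
    for i in range(1,n):
        if s[i,4]>80: print(ce[i]+[u-25,v-25],s[i])
save(cv2.resize(im[200:340,200:460],None,fx=3,fy=3)[:,:,::-1],"w1c.png")
E
```

```text
A [0.4664 0.1692 0.105 ] B [0.4512 0.0022 0.105 ]
pot [0.6056 0.0136 0.05  ] [array([0.5426, 0.018 , 0.05  ]), array([0.6682, 0.0147, 0.05  ]), array([0.5986, 0.0777, 0.05  ])]
tray [0.5292 0.2331 0.03  ] [0.7148 0.2283 0.03  ]
```

View pics/w1c.png

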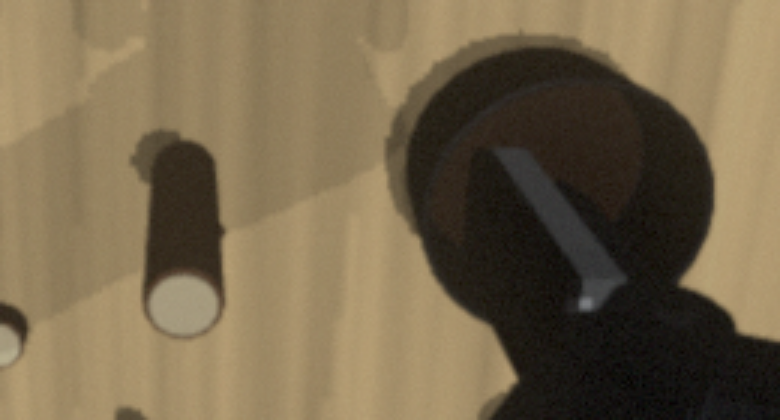

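Emit:
send_rows(
  motion=".7 1.9 -1 0 0 0 0;.65 1.9 -1 0 0 0 0;0 0 -2.5 0 0 0 0;0 0 -2.5 0 0 0 0;0 0 -2 0 0 0 0;0 0 -1 0 0 0 0;0 0 0 0 0 0 0;0 0 0 0 0 0 0",
)

```text
t: 3.1
eef_pos: [0.478, 0.1647, 0.1462]
tool_rot: [0.003, 0.715, 0.7, 0.002]
contact_force: [1.0, -0.4, 0.9]
gripper_width: 1.002
```

```bash
python3 look.py wrist w2 ; python3 - <<'E'
from h import *
np.set_printoptions(precision=4,suppress=True)
c=calibration("wrist");T=np.eye(4);T[:3,:3]=Ro.from_quat([.7071,.7071,-.0007,-.0006]).as_matrix();T[:3,3]=[.6744,0,.2303]
M=np.linalg.inv(T@c["hand_eye"]);C=(c["mtx"],M[:3,:3],M[:3,3])
for p in((202,166),(145,166),(259,166),(202,111),(202,223)):print(onz(C,p,.05))
E
```

```text
3.1 [0.478  0.1647 0.1462] [0.0034 0.7146 0.6995 0.0016] 1.0020933419297162 [ 0.9798 -0.405   0.8611]
[0.6091 0.0105 0.05  ]
[0.5492 0.0104 0.05  ]
[0.669  0.0106 0.05  ]
[0.6122 0.0662 0.05  ]
[ 0.6056 -0.0535  0.05  ]
```

View pics/w2.png

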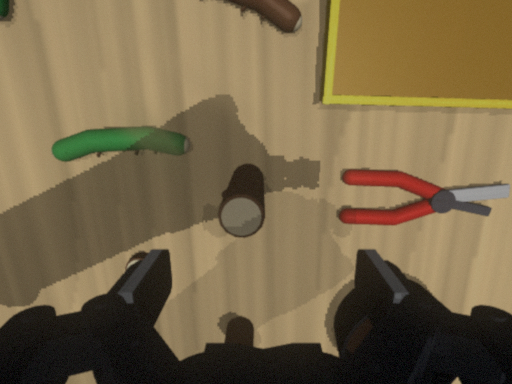

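```bash
cat > px.py <<'E'
# usage: px.py z u v [u v...]  with live wrist pose
from h import *
import sys
np.set_printoptions(precision=4,suppress=True)
C=cam("wrist"); a=list(map(float,sys.argv[1:])); o=get_obs()
w,x,y,z=o["tool_rot"]; R=Ro.from_quat([x,y,z,w]).as_matrix()
print("tcp",o["eef_pos"],"tool y az deg",np.degrees(np.arctan2(R[1,1],R[0,1])),"z",R[:,2])
for i in range(1,len(a),2):
    X=onz(C,a[i:i+2],a[0]); print(a[i:i+2],X,"delta cm",100*(X-o["eef_pos"]))
E
python3 px.py .105 242 216
```

```text
tcp [0.4781 0.1646 0.1464] tool y az deg -1.2329725470079151 z [ 0.0074 -0.0025 -1.    ]
[242.0, 216.0] [0.4646 0.1701 0.105 ] delta cm [-1.3522  0.5434 -4.137 ]
```

Emit:
send_rows(
  motion="-.65 .3 0 0 0 1.2 0;-.6 .25 0 0 0 0 0;0 0 0 0 0 0 0;0 0 0 0 0 0 0",
)

```text
t: 3.48
eef_pos: [0.4667, 0.1707, 0.1491]
tool_rot: [0.004, 0.707, 0.707, 0.004]
contact_force: [0.6, 0.5, 0.1]
gripper_width: 0.997
```

Emit:
send_rows(
  motion="-.1 0 -1 0 .65 0 0;0 0 -1.2 0 0 0 0;0 0 -1.2 0 0 0 0;0 0 0 0 0 0 0;0 0 0 0 0 0 0",
)

```text
t: 3.9
eef_pos: [0.4668, 0.1717, 0.1148]
tool_rot: [0.0, 0.707, 0.707, 0.002]
contact_force: [-0.4, -0.5, -0.4]
gripper_width: 0.997
```

Emit:
send_rows(
  motion="-.1 -.1 -1.2 0 0 0 0;0 0 -1.3 0 0 0 0;0 0 -1.3 0 0 0 0;0 0 -1.2 0 0 0 0;0 0 0 0 0 0 0;0 0 0 0 0 0 0",
)

```text
t: 4.4
eef_pos: [0.4682, 0.1716, 0.0658]
tool_rot: [0.001, 0.707, 0.707, 0.004]
contact_force: [0.5, -0.8, 0.1]
gripper_width: 1.001
```

```bash
python3 look.py wrist w3
```

```text
4.4 [0.4682 0.1716 0.0658] [0.001  0.7071 0.7071 0.0038] 1.0012119062775475 [ 0.4767 -0.781   0.0959]
```

View pics/w3.png

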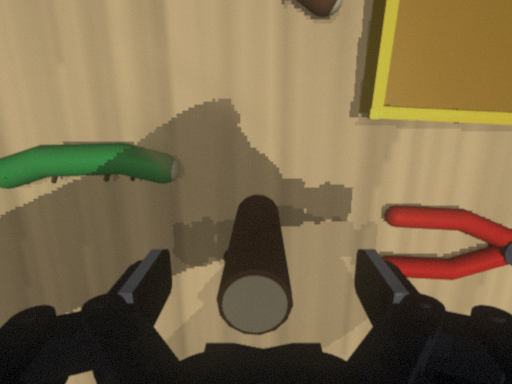

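```bash
python3 px.py .105 256 303
```

```text
tcp [0.4682 0.1716 0.0659] tool y az deg 0.0021847410952385237 z [ 0.007  0.004 -1.   ]
[256.0, 303.0] [0.4645 0.1702 0.105 ] delta cm [-0.3692 -0.1402  3.9096]
```

Emit:
send_rows(
  motion="-.35 -.15 0 0 .4 0 0;0 0 0 0 0 0 0;0 0 0 0 0 0 .3;0 0 0 0 0 0 .5;0 0 0 0 0 0 .7;0 0 0 0 0 0 1;0 0 0 0 0 0 1;0 0 0 0 0 0 1;0 0 0 0 0 0 1;0 0 0 0 0 0 1",
  newtons=30,
)

```text
t: 5.28
eef_pos: [0.4664, 0.1708, 0.0695]
tool_rot: [-0.001, 0.707, 0.707, 0.004]
contact_force: [-0.2, 0.3, 1.5]
gripper_width: 0.346
```

```bash
python3 look.py wrist w4
```

```text
5.2833 [0.4664 0.1708 0.0695] [-0.0007  0.7072  0.707   0.0039] 0.34586573670718657 [-0.1848  0.2779  1.4504]
```

View pics/w4.png

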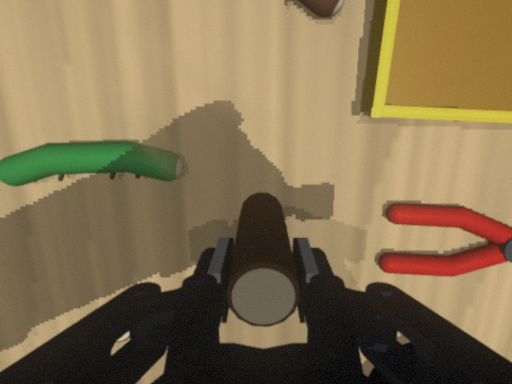

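Emit:
send_rows(
  motion="0 0 1.5 0 0 0 1;0 0 2.5 0 0 0 1;0 0 2.5 0 0 0 1;0 0 1.8 0 0 0 1;0 0 0 0 0 0 1;1.5 -1.5 0 0 0 0 1;2 -2 0 0 0 0 1;2 -2 0 0 0 0 1;2 -2 0 0 0 0 1;2 -2 0 0 0 0 1;2 -2 0 0 0 0 1;1 -1 0 0 0 0 1;0 0 0 0 0 0 1;0 0 0 0 0 0 1",
)

```text
t: 6.5
eef_pos: [0.59, 0.0402, 0.1486]
tool_rot: [-0.003, 0.705, 0.709, -0.001]
contact_force: [0.3, -0.2, -0.6]
gripper_width: 0.344
```

Emit:
send_rows(
  motion=".9 .1 0 0 0 -.3 1;0 0 0 0 0 0 1;0 0 0 0 0 0 1",
)

```text
t: 6.75
eef_pos: [0.597, 0.0446, 0.1473]
tool_rot: [-0.005, 0.706, 0.709, -0.002]
contact_force: [-1.4, 0.4, -1.0]
gripper_width: 0.34
```

```bash
python3 look.py wrist w5; python3 look.py side s5; python3 look.py scene q5;  python3 -c "
import cv2
a=cv2.imread('pics/s5.png');cv2.imwrite('pics/s5c.png',cv2.resize(a[100:300,120:320],None,fx=3,fy=3))"
```

```text
6.75 [0.597  0.0446 0.1473] [-0.0051  0.7057  0.7085 -0.0017] 0.34034054334733194 [-1.442   0.4319 -1.0319]
6.8 [0.5971 0.0451 0.1474] [-0.005   0.7055  0.7087 -0.0014] 0.3422807066984925 [-0.134   0.4951 -0.9065]
6.85 [0.5972 0.0448 0.1476] [-0.0049  0.7055  0.7087 -0.0014] 0.3405563500887087 [ 0.5422  1.0444 -0.4574]
```

View pics/w5.png

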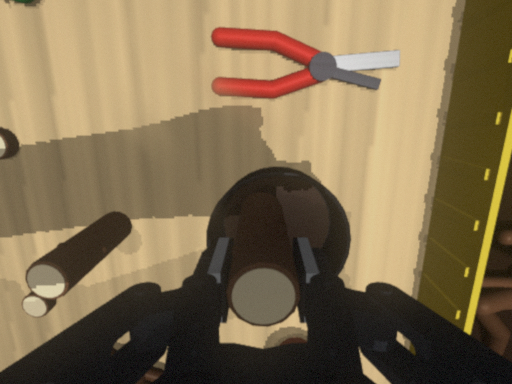

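View pics/s5c.png

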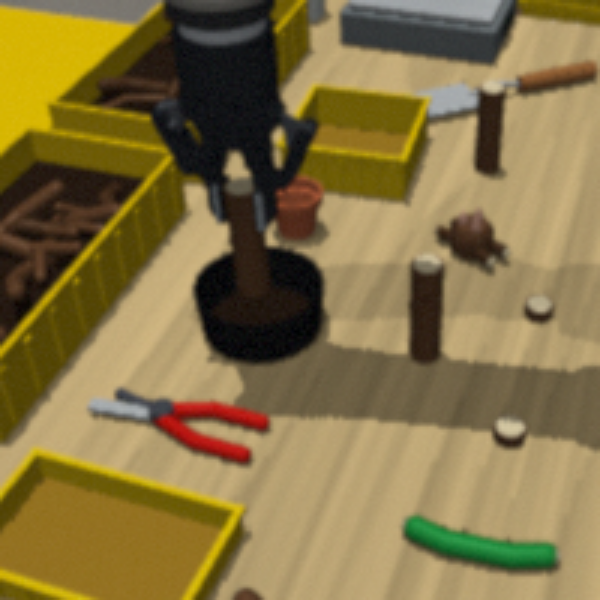

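```bash
python3 px.py .05 279 230 208 230 350 230 279 168
```

```text
tcp [0.5972 0.0444 0.1477] tool y az deg 0.2298563817443636 z [-0.0087  0.0047 -1.    ]
[279.0, 230.0] [0.609  0.0175 0.05  ] delta cm [ 1.176  -2.6893 -9.7697]
[208.0, 230.0] [0.55  0.017 0.05 ] delta cm [-4.7265 -2.7407 -9.7697]
[350.0, 230.0] [0.6677 0.018  0.05  ] delta cm [ 7.0505 -2.638  -9.7697]
[279.0, 168.0] [0.608  0.0696 0.05  ] delta cm [ 1.0761  2.5259 -9.7697]
```

Emit:
send_rows(
  motion=".3 -.45 0 0 -.5 0 1;0 0 0 0 0 0 1;0 0 -1.2 0 0 0 1;0 0 -1.4 0 0 0 1;0 0 -1.4 0 0 0 1;0 0 -1 0 0 0 1;0 0 0 0 0 0 1;0 0 0 0 0 0 1",
)

```text
t: 7.57
eef_pos: [0.5996, 0.04, 0.094]
tool_rot: [-0.001, 0.705, 0.709, 0.003]
contact_force: [-0.4, -0.8, -0.7]
gripper_width: 0.342
```

Emit:
send_rows(
  motion="0 0 -.9 0 0 0 1;0 0 -.7 0 0 0 1;0 0 0 0 0 0 1;0 0 0 0 0 0 1",
)

```text
t: 7.9
eef_pos: [0.6002, 0.04, 0.0772]
tool_rot: [-0.001, 0.705, 0.709, 0.003]
contact_force: [-0.5, -0.4, -0.3]
gripper_width: 0.34
```

Emit:
send_rows(
  motion="0 0 -.2 0 0 0 1;0 0 0 0 0 0 1;0 0 0 0 0 0 .6;0 0 0 0 0 0 .55;0 0 0 0 0 0 .45;0 0 0 0 0 0 .2;0 0 0 0 0 0 0;0 0 0 0 0 0 0",
)

```text
t: 8.57
eef_pos: [0.6018, 0.0403, 0.077]
tool_rot: [0.001, 0.705, 0.709, 0.005]
contact_force: [-0.8, -0.1, -0.8]
gripper_width: 0.941
```

```bash
python3 look.py wrist w6
```

```text
8.5667 [0.6018 0.0403 0.077 ] [0.0006 0.7054 0.7088 0.0047] 0.9414064453186567 [-0.7793 -0.0911 -0.7555]
```

View pics/w6.png

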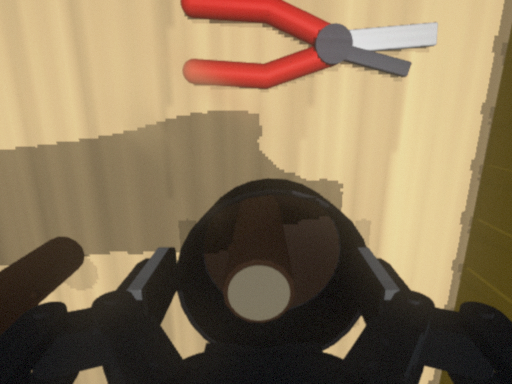

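Emit:
send_rows(
  motion="0 0 1.5 0 0 0 0;0 0 2.5 0 0 0 0;0 0 3 0 0 0 0;0 0 2.5 0 0 0 0;0 0 0 0 0 0 0;-2 -.8 0 0 0 0 0;-2.5 -1 0 0 0 0 0;-2.5 -1 0 0 0 0 0;-2.5 -1 0 0 0 0 0;-2.5 -1 0 0 0 0 0;-2 -.8 0 0 0 0 0;0 0 0 0 0 0 0;0 0 0 0 0 0 0",
)

```text
t: 9.7
eef_pos: [0.4539, -0.0169, 0.1737]
tool_rot: [0.0, 0.705, 0.709, 0.005]
contact_force: [0.9, -0.1, 0.1]
gripper_width: 1.001
```

```bash
python3 look.py wrist w7
```

```text
9.7 [ 0.4539 -0.0169  0.1737] [0.0001 0.7049 0.7093 0.0046] 1.000568955339043 [ 0.8804 -0.127   0.1172]
```

View pics/w7.png

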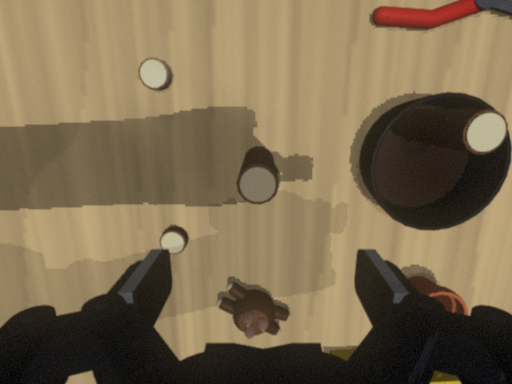

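```bash
python3 px.py .105 258.5 183.5;python3 px.py .11 487 132;python3 px.py .05 441 161 370 161 511 161 441 94 441 229; python3 px.py .03 253 312;python3 -c "
import cv2
a=cv2.imread('pics/w7.png');cv2.imwrite('pics/w7c.png',cv2.resize(a[260:350,190:330],None,fx=5,fy=5,interpolation=2))"
```

```text
tcp [ 0.4538 -0.017   0.1736] tool y az deg 0.3485238688643748 z [ 0.0058  0.0062 -1.    ]
[258.5, 183.5] [0.4502 0.0029 0.105 ] delta cm [-0.3659  1.9856 -6.8581]
tcp [ 0.4538 -0.017   0.1736] tool y az deg 0.3485238688643748 z [ 0.0058  0.0062 -1.    ]
[487.0, 132.0] [0.5995 0.0395 0.11  ] delta cm [14.5688  5.6528 -6.3581]
tcp [ 0.4538 -0.017   0.1736] tool y az deg 0.3485238688643748 z [ 0.0058  0.0062 -1.    ]
[441.0, 161.0] [0.6075 0.0105 0.05  ] delta cm [ 15.367    2.7446 -12.3581]
[370.0, 161.0] [0.546  0.0101 0.05  ] delta cm [  9.2165   2.7075 -12.3581]
[511.0, 161.0] [0.6683 0.0108 0.05  ] delta cm [ 21.4441   2.7812 -12.3581]
[441.0, 94.0] [0.5984 0.0655 0.05  ] delta cm [ 14.4557   8.2443 -12.3581]
[441.0, 229.0] [ 0.6179 -0.0526  0.05  ] delta cm [ 16.4112  -3.5572 -12.3581]
tcp [ 0.4538 -0.017   0.1736] tool y az deg 0.3485238688643748 z [ 0.0058  0.0062 -1.    ]
[253.0, 312.0] [ 0.4441 -0.1569  0.03  ] delta cm [ -0.9723 -13.9875 -14.3581]
```

View pics/w7c.png

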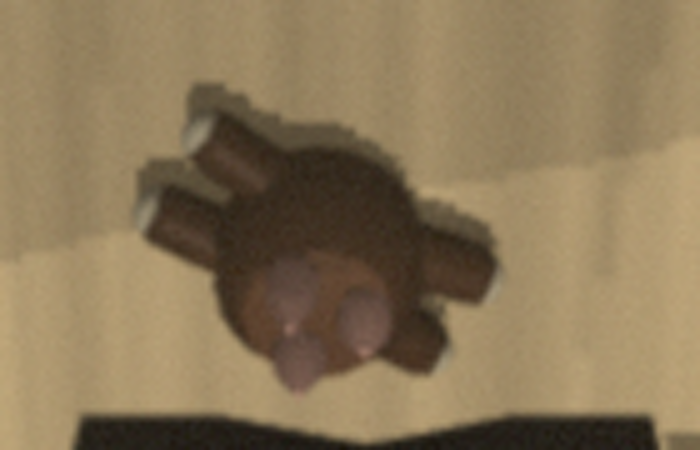

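Emit:
send_rows(
  motion="-.2 1 -.5 .3 .3 -.3 0;-.15 1 -1 0 0 0 0;0 0 -1.5 0 0 0 0;0 0 -1.5 0 0 0 0;0 0 -1 0 0 0 0;0 0 0 0 0 0 0;0 0 0 0 0 0 0",
)

```text
t: 10.33
eef_pos: [0.4568, 0.0123, 0.1151]
tool_rot: [-0.004, 0.705, 0.709, 0.007]
contact_force: [0.9, -0.3, 0.6]
gripper_width: 1.001
```

```bash
python3 look.py wrist w8
```

```text
10.3333 [0.4568 0.0123 0.1151] [-0.0043  0.7055  0.7087  0.0074] 1.0009434687232637 [ 0.9458 -0.3328  0.5514]
```

View pics/w8.png

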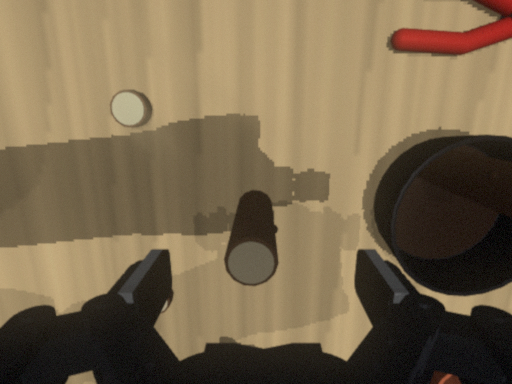

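```bash
python3 px.py .105 251.5 262.5
```

```text
tcp [0.4568 0.0124 0.1152] tool y az deg 0.27018421316321867 z [ 0.0044  0.0166 -0.9999]
[251.5, 262.5] [0.4499 0.0022 0.105 ] delta cm [-0.6915 -1.0185 -1.0215]
```

Emit:
send_rows(
  motion="-.6 -.9 0 -.9 .2 0 0;0 0 0 0 0 0 0;0 0 0 0 0 0 0",
)

```text
t: 10.63
eef_pos: [0.4518, 0.0033, 0.1163]
tool_rot: [0.001, 0.705, 0.709, 0.001]
contact_force: [0.0, -0.7, -0.2]
gripper_width: 1.002
```

Emit:
send_rows(
  motion="-.2 -.1 -1.2 0 0 0 0;0 0 -1.3 0 0 0 0;0 0 -1.3 0 0 0 0;0 0 -1.2 0 0 0 0;0 0 0 0 0 0 0;0 0 0 0 0 0 0",
)

```text
t: 11.13
eef_pos: [0.453, 0.0017, 0.0687]
tool_rot: [0.004, 0.706, 0.708, 0.004]
contact_force: [0.2, 0.5, 0.6]
gripper_width: 1.001
```

Emit:
send_rows(
  motion="-.3 0 -.2 0 .6 0 0;0 0 0 0 0 0 0;0 0 0 0 0 0 .3;0 0 0 0 0 0 .5;0 0 0 0 0 0 .7;0 0 0 0 0 0 1;0 0 0 0 0 0 1;0 0 0 0 0 0 1;0 0 0 0 0 0 1;0 0 0 0 0 0 1",
)

```text
t: 11.97
eef_pos: [0.4519, 0.0017, 0.07]
tool_rot: [0.002, 0.706, 0.708, 0.002]
contact_force: [-0.6, -0.7, 0.1]
gripper_width: 0.345
```

```bash
python3 look.py wrist w9
```

```text
11.9667 [0.4519 0.0017 0.07  ] [0.0019 0.7064 0.7078 0.0025] 0.34530081496895315 [-0.6443 -0.7153  0.0804]
```

View pics/w9.png

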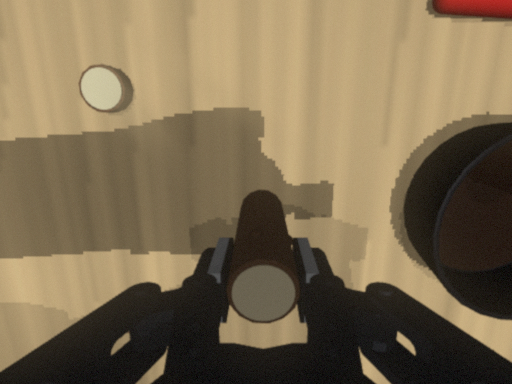

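Emit:
send_rows(
  motion="0 0 1.5 0 0 0 1;0 0 2.5 0 0 0 1;0 0 2.5 0 0 0 1;0 0 2.5 0 0 0 1;0 0 2.5 0 0 0 1;0 0 .5 0 0 0 1;1.5 0 0 0 0 0 1;2.5 0 0 0 0 0 1;2.5 0 0 0 0 0 1;2.5 0 0 0 0 0 1;2.5 0 0 0 0 0 1;2.5 .1 0 0 0 0 1;2 .1 0 0 0 0 1;1 0 0 0 0 0 1;0 0 0 0 0 0 1;0 0 0 0 0 0 1",
)

```text
t: 13.35
eef_pos: [0.6222, 0.003, 0.1873]
tool_rot: [-0.002, 0.706, 0.708, -0.003]
contact_force: [-0.1, 0.1, -0.7]
gripper_width: 0.343
```

Emit:
send_rows(
  motion="0 .4 0 0 -.4 0 1;0 0 -1.2 0 0 0 1;0 0 -1.5 0 0 0 1;0 0 -1.5 0 0 0 1;0 0 -1.2 0 0 0 1;0 0 0 0 0 0 1;0 0 0 0 0 0 1",
)

```text
t: 13.93
eef_pos: [0.6149, 0.0079, 0.1276]
tool_rot: [-0.001, 0.706, 0.709, -0.002]
contact_force: [0.8, 0.1, -0.4]
gripper_width: 0.347
```

```bash
python3 look.py wrist w10; python3 look.py side s10;  python3 -c "
import cv2
a=cv2.imread('pics/s10.png');cv2.imwrite('pics/s10c.png',cv2.resize(a[130:250,150:270],None,fx=4,fy=4))"
```

```text
13.9333 [0.6149 0.0079 0.1276] [-0.001   0.7057  0.7085 -0.0017] 0.34708718107620345 [ 0.7765  0.1083 -0.3893]
13.9833 [0.6146 0.0079 0.1275] [-0.0012  0.7057  0.7085 -0.0019] 0.3463259967744376 [-1.3829  0.0623 -0.9822]
```

View pics/w10.png

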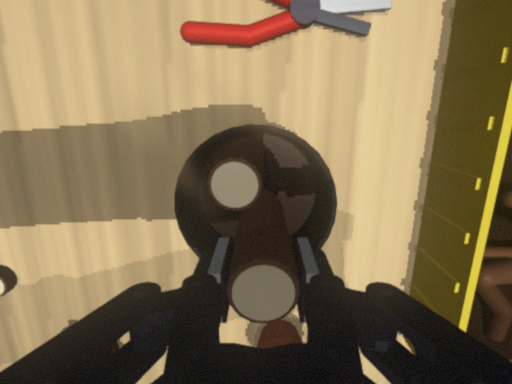

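View pics/s10c.png

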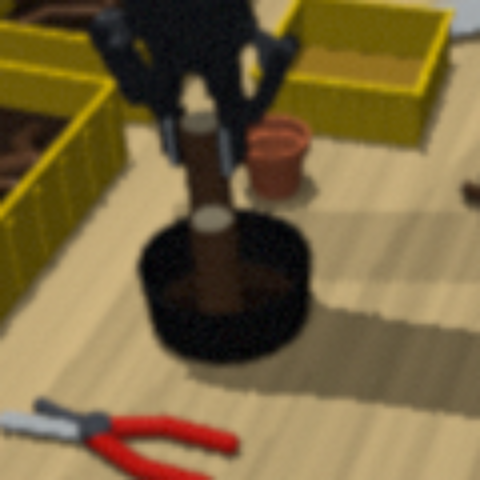

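Emit:
send_rows(
  motion=".7 -.1 0 0 -.2 0 1;0 0 -.6 0 0 0 1;0 0 -1.3 0 0 0 1;.1 0 -1.3 0 0 0 1;0 0 -1 0 0 0 1;0 0 0 0 0 0 1;0 0 0 0 0 0 1",
)

```text
t: 14.62
eef_pos: [0.6256, 0.0068, 0.0839]
tool_rot: [0.002, 0.706, 0.708, 0.002]
contact_force: [1.0, 0.1, -0.5]
gripper_width: 0.344
```

Emit:
send_rows(
  motion="-.2 0 -.5 0 .3 0 1;0 0 -.3 0 0 0 1;0 0 0 0 0 0 1;0 0 0 0 0 0 1",
)

```text
t: 14.95
eef_pos: [0.6235, 0.0068, 0.0752]
tool_rot: [0.0, 0.706, 0.708, -0.0]
contact_force: [0.3, 0.6, 0.1]
gripper_width: 0.345
```

Near the floor (0.070 + 0.005). Release.

Emit:
send_rows(
  motion="0 0 0 0 0 0 .6;0 0 0 0 0 0 .55;0 0 0 0 0 0 .45;0 0 0 0 0 0 .2;0 0 0 0 0 0 0;0 0 0 0 0 0 0;0 0 1.5 0 0 0 0;0 0 2.5 0 0 0 0;0 0 2.5 0 0 0 0;0 0 2.5 0 0 0 0;0 0 1 0 0 0 0;0 0 0 0 0 0 0",
)

```text
t: 15.95
eef_pos: [0.622, 0.0068, 0.1785]
tool_rot: [-0.001, 0.706, 0.708, -0.001]
contact_force: [0.5, -0.2, 0.3]
gripper_width: 0.996
```

```bash
python3 look.py wrist w11; python3 look.py side s11;  python3 -c "
import cv2
a=cv2.imread('pics/s11.png');cv2.imwrite('pics/s11c.png',cv2.resize(a[100:250,150:320],None,fx=4,fy=4))"
```

```text
15.95 [0.622  0.0068 0.1785] [-0.0007  0.7057  0.7085 -0.0012] 0.9956694988884983 [ 0.4527 -0.1999  0.278 ]
16.0 [0.6219 0.0068 0.1776] [-0.0009  0.7057  0.7085 -0.0014] 1.0001299731239461 [ 1.2433 -0.545  -0.0335]
```

View pics/w11.png

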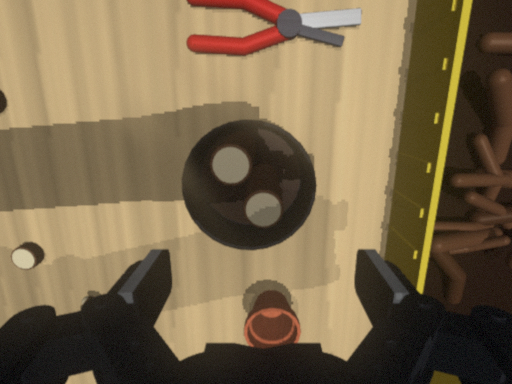

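View pics/s11c.png

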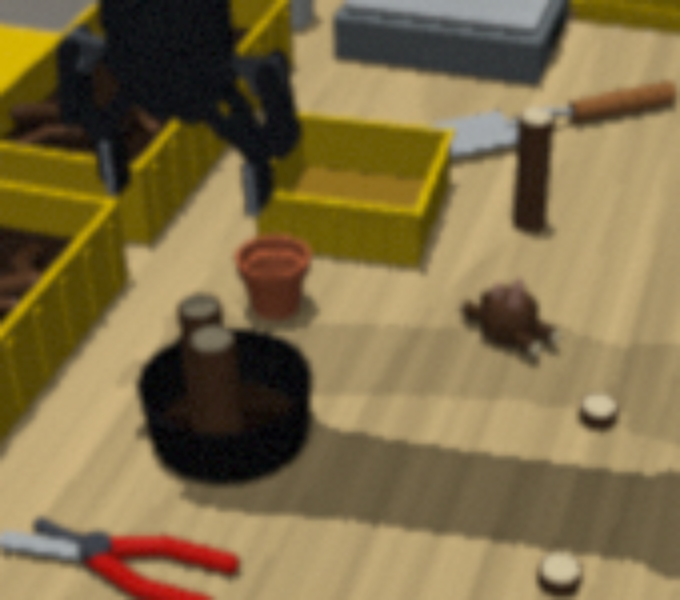

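Emit:
send_rows(
  motion="-1.3 -2.9 0 0 0 0 0;-1.3 -2.9 0 0 0 0 0;-1.3 -2.9 0 0 0 0 0;-1.3 -2.9 0 0 0 0 0;-1.3 -2.9 0 0 0 0 0;-1.3 -2.9 0 0 0 0 0;-1.3 -2.9 0 0 0 0 0;-1.3 -2.9 0 0 0 0 0;-1.3 -2.9 0 0 0 0 0;-1.3 -2.9 0 0 0 0 0;-1.3 -2.9 0 0 0 0 0;-1 -2 0 0 0 0 0;0 0 0 0 0 0 0;0 0 0 0 0 0 0",
)

```text
t: 17.22
eef_pos: [0.4429, -0.3381, 0.1497]
tool_rot: [-0.02, 0.703, 0.711, -0.011]
contact_force: [0.3, 0.8, -1.3]
gripper_width: 0.998
```

```bash
python3 look.py wrist w12; python3 px.py .105 262 200
```

```text
17.2167 [ 0.4429 -0.3381  0.1497] [-0.0196  0.7032  0.7106 -0.0111] 0.9983074161347031 [ 0.2565  0.8445 -1.2504]
tcp [ 0.4424 -0.3381  0.1496] tool y az deg 0.6145719984642429 z [-0.0443  0.0116 -0.999 ]
[262.0, 200.0] [ 0.4389 -0.3229  0.105 ] delta cm [-0.3559  1.5197 -4.455 ]
```

View pics/w12.png

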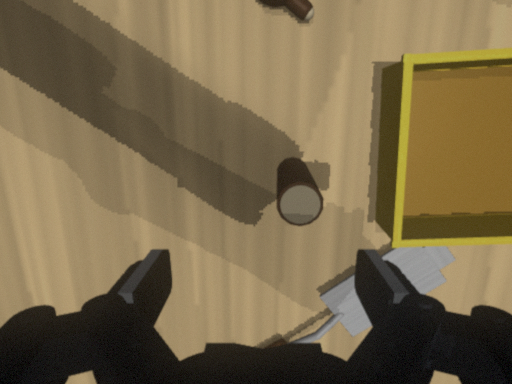

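```bash
python3 px.py .105 300 203; python3 px.py .055 405 54 396 243
```

```text
tcp [ 0.4424 -0.3381  0.1496] tool y az deg 0.6145719984642429 z [-0.0443  0.0116 -0.999 ]
[300.0, 203.0] [ 0.4628 -0.3243  0.105 ] delta cm [ 2.0339  1.3823 -4.455 ]
tcp [ 0.4424 -0.3381  0.1496] tool y az deg 0.6145719984642429 z [-0.0443  0.0116 -0.999 ]
[405.0, 54.0] [ 0.5344 -0.2301  0.055 ] delta cm [ 9.1928 10.801  -9.455 ]
[396.0, 243.0] [ 0.546  -0.3713  0.055 ] delta cm [10.352  -3.3152 -9.455 ]
```

Emit:
send_rows(
  motion=".5 0 .5 -.3 -1.2 -.3 0;.5 0 .5 -.3 -1.2 -.3 0;0 0 0 0 0 0 0;0 0 0 0 0 0 0",
)

```text
t: 17.6
eef_pos: [0.4552, -0.3332, 0.1584]
tool_rot: [-0.001, 0.705, 0.709, 0.001]
contact_force: [0.1, 0.4, 0.4]
gripper_width: 1.003
```

```bash
python3 look.py wrist w13
```

```text
17.6 [ 0.4552 -0.3332  0.1584] [-0.0012  0.7052  0.709   0.0014] 1.0026830578647732 [0.118  0.3904 0.4055]
```

View pics/w13.png

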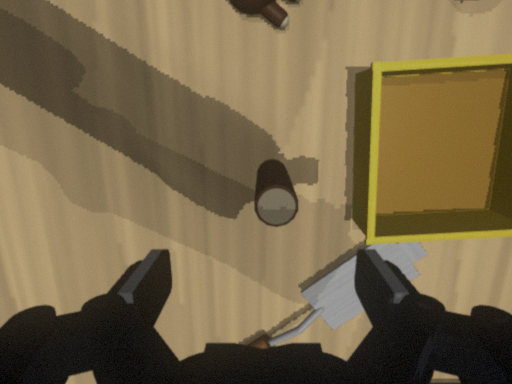

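```bash
python3 px.py .105 276.5 205.5; python3 px.py .055 374 64 369 241
```

```text
tcp [ 0.4555 -0.3331  0.1586] tool y az deg 0.3259041323905084 z [ 0.0005  0.0037 -1.    ]
[276.5, 205.5] [ 0.4636 -0.3246  0.105 ] delta cm [ 0.8149  0.8443 -5.3586]
tcp [ 0.4555 -0.3331  0.1586] tool y az deg 0.3259041323905084 z [ 0.0005  0.0037 -1.    ]
[374.0, 64.0] [ 0.5355 -0.2313  0.055 ] delta cm [  7.9983  10.1807 -10.3586]
[369.0, 241.0] [ 0.5461 -0.3722  0.055 ] delta cm [  9.0629  -3.9083 -10.3586]
```

Emit:
send_rows(
  motion=".8 .75 0 0 0 0 0;0 0 -1.3 0 0 0 0;0 0 -1.3 0 0 0 0;0 0 -1.2 0 0 0 0;0 0 0 0 0 0 0;0 0 0 0 0 0 0",
)

```text
t: 18.15
eef_pos: [0.4699, -0.32, 0.1211]
tool_rot: [0.001, 0.703, 0.711, 0.003]
contact_force: [0.3, 0.0, -0.6]
gripper_width: 0.997
```

Emit:
send_rows(
  motion="-.6 -.45 0 0 .3 -.4 0;0 0 0 0 0 0 0;0 0 -1.2 0 0 0 0;0 0 -1.2 0 0 0 0;0 0 -1 0 0 0 0;0 0 -.8 0 0 0 0;0 0 0 0 0 0 0;0 0 0 0 0 0 0",
)

```text
t: 18.82
eef_pos: [0.4647, -0.3246, 0.0764]
tool_rot: [-0.0, 0.705, 0.709, 0.002]
contact_force: [-0.2, -0.1, 0.1]
gripper_width: 1.002
```

```bash
python3 look.py wrist w14; python3 px.py .105 257 300
```

```text
18.8167 [ 0.4647 -0.3246  0.0764] [-0.0003  0.7053  0.7089  0.0017] 1.0021917770010902 [-0.2009 -0.1367  0.0835]
tcp [ 0.4646 -0.3245  0.0764] tool y az deg 0.2929346716624013 z [ 0.0017  0.003  -1.    ]
[257.0, 300.0] [ 0.4613 -0.3318  0.105 ] delta cm [-0.3273 -0.7282  2.8593]
```

View pics/w14.png

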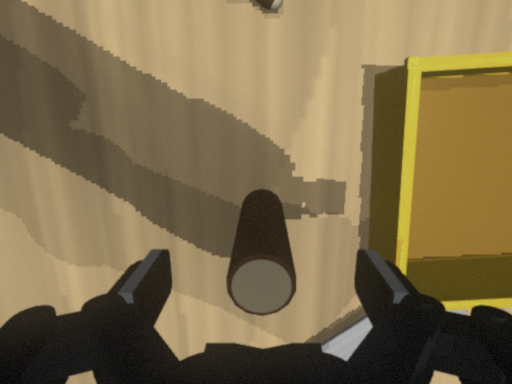

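Disc at (262,286), centred between the fingers. Lower 0.8 cm and close.

Emit:
send_rows(
  motion="0 0 -.8 0 0 0 0;0 0 0 0 0 0 0;0 0 0 0 0 0 .3;0 0 0 0 0 0 .5;0 0 0 0 0 0 .7;0 0 0 0 0 0 1;0 0 0 0 0 0 1;0 0 0 0 0 0 1;0 0 0 0 0 0 1;0 0 0 0 0 0 1",
)

```text
t: 19.7
eef_pos: [0.4657, -0.3251, 0.0692]
tool_rot: [0.001, 0.705, 0.709, 0.002]
contact_force: [-0.8, -0.3, -0.4]
gripper_width: 0.342
```

Emit:
send_rows(
  motion="0 0 1.5 0 0 0 1;0 0 2.5 0 0 0 1;0 0 2.5 0 0 0 1;0 0 2.5 0 0 0 1;0 0 2.5 0 0 0 1;0 0 .8 0 0 0 1;.5 1 0 0 0 0 1;.9 2 0 0 0 0 1;.9 2 0 0 0 0 1;.9 2 0 0 0 0 1;.9 2 0 0 0 0 1;.9 2 0 0 0 0 1;.9 2 0 0 0 0 1;.9 2 0 0 0 0 1;.9 2 0 0 0 0 1;.9 2 0 0 0 0 1;.9 2 0 0 0 0 1;.9 2 0 0 0 0 1;0 0 0 0 0 0 1;0 0 0 0 0 0 1",
)

```text
t: 21.37
eef_pos: [0.5636, -0.0681, 0.1774]
tool_rot: [-0.012, 0.704, 0.71, -0.003]
contact_force: [-0.6, -0.4, -0.7]
gripper_width: 0.345
```

Emit:
send_rows(
  motion=".9 1.1 .5 -.4 -.6 0 1;.9 1.1 .5 -.3 -.6 0 1;.9 1.1 0 0 0 0 1;.9 1.1 0 0 0 0 1;0 0 0 0 0 0 1;0 0 0 0 0 0 1",
)

```text
t: 21.87
eef_pos: [0.5972, -0.0225, 0.1814]
tool_rot: [-0.003, 0.705, 0.71, -0.004]
contact_force: [-0.0, -1.1, -1.0]
gripper_width: 0.343
```

Emit:
send_rows(
  motion=".2 0 0 0 -.5 0 1;0 0 -1.2 0 0 0 1;0 0 -1.5 0 0 0 1;0 0 -1.5 0 0 0 1;0 0 -1 0 0 0 1;0 0 0 0 0 0 1;0 0 0 0 0 0 1",
)

```text
t: 22.45
eef_pos: [0.5966, -0.0279, 0.1235]
tool_rot: [0.0, 0.707, 0.707, -0.002]
contact_force: [0.4, 0.3, 0.7]
gripper_width: 0.344
```

```bash
python3 look.py wrist w15
```

```text
22.45 [ 0.5966 -0.0279  0.1235] [ 0.0001  0.7068  0.7074 -0.0023] 0.3435866611306415 [0.4137 0.3067 0.6658]
```

View pics/w15.png

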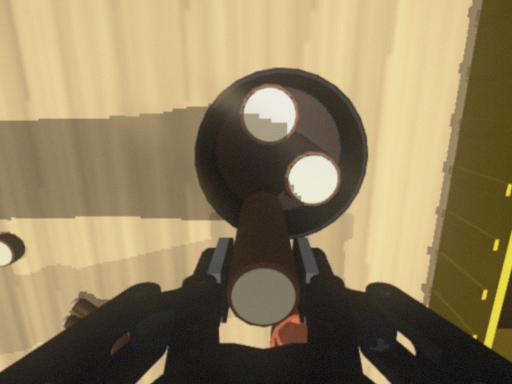

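Emit:
send_rows(
  motion=".3 .5 0 0 0 0 1;0 0 0 0 0 0 1;0 0 -.8 0 0 0 1;0 0 -1.2 0 0 0 1;0 0 -1 0 0 0 1;0 0 0 0 0 0 1;0 0 0 0 0 0 1",
)

```text
t: 23.08
eef_pos: [0.6015, -0.0222, 0.0928]
tool_rot: [0.002, 0.707, 0.707, -0.001]
contact_force: [-0.1, 1.0, -0.6]
gripper_width: 0.342
```

Emit:
send_rows(
  motion="0 0 -.9 0 0 0 1;0 0 -.8 0 0 0 1;0 0 0 0 0 0 1;0 0 0 0 0 0 1",
)

```text
t: 23.42
eef_pos: [0.6014, -0.0225, 0.0737]
tool_rot: [0.001, 0.707, 0.707, -0.001]
contact_force: [-1.2, -0.4, 10.9]
gripper_width: 0.34
```

Touching the floor; back off a hair and release.

Emit:
send_rows(
  motion="0 0 .1 0 0 0 1;0 0 0 0 0 0 .6;0 0 0 0 0 0 .55;0 0 0 0 0 0 .45;0 0 0 0 0 0 .2;0 0 0 0 0 0 0;0 0 0 0 0 0 0;0 0 1.5 0 0 0 0;0 0 2.5 0 0 0 0;0 0 2.5 0 0 0 0;0 0 2.5 0 0 0 0;0 0 1 0 0 0 0;0 0 0 0 0 0 0",
)

```text
t: 24.5
eef_pos: [0.5999, -0.0225, 0.178]
tool_rot: [0.001, 0.707, 0.707, -0.002]
contact_force: [0.4, 0.5, -0.2]
gripper_width: 1.0
```

```bash
python3 look.py wrist w16; python3 look.py side s16;  python3 -c "
import cv2
a=cv2.imread('pics/s16.png');cv2.imwrite('pics/s16c.png',cv2.resize(a[100:250,150:320],None,fx=4,fy=4))"
```

```text
24.5 [ 0.5999 -0.0225  0.178 ] [ 0.0006  0.7068  0.7074 -0.0018] 0.9995959828563679 [ 0.4406  0.4597 -0.2405]
24.55 [ 0.5996 -0.0225  0.1771] [ 0.0004  0.7068  0.7075 -0.0021] 1.0011011347915983 [0.6048 0.8018 1.0422]
```

View pics/w16.png

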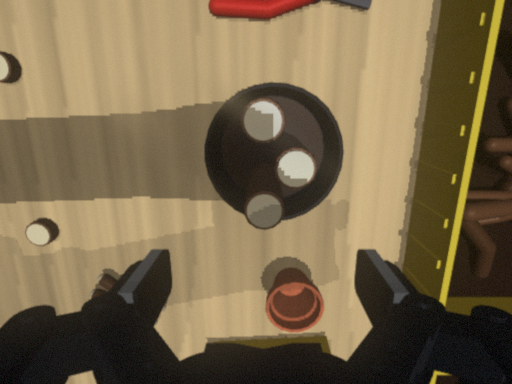

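View pics/s16c.png

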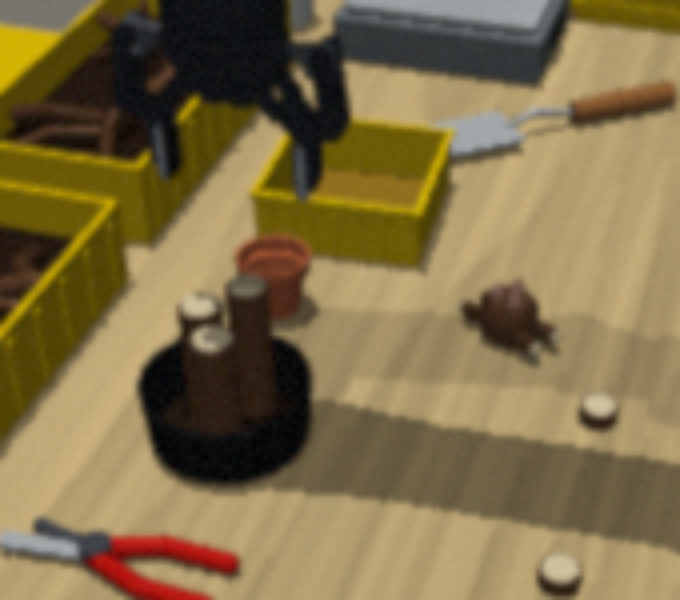

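```bash
python3 px.py .11 263 121 295.5 168 264 210; python3 - <<'E'
from h import *
C=cam("side")
for p in ((.5995,.0395,.11),(.6225,.007,.11),(.600,-.0225,.11),(.600,-.0225,.125)): print(((proj(C,np.array(p))-[150,100])*4).round())
E
```

```text
tcp [ 0.5987 -0.0225  0.1757] tool y az deg 0.05282888956964061 z [-0.0049 -0.0035 -1.    ]
[263.0, 121.0] [0.5975 0.0393 0.11  ] delta cm [-0.1209  6.185  -6.5671]
[295.5, 168.0] [0.6196 0.0084 0.11  ] delta cm [ 2.089   3.0882 -6.5671]
[264.0, 210.0] [ 0.5984 -0.0218  0.11  ] delta cm [-0.0393  0.0698 -6.5671]
[[209. 336.]]
[[196. 302.]]
[[244. 283.]]
[[242. 265.]]
```

Emit:
send_rows(
  motion="-1.2 -1.4 .2 0 0 0 0;-1.2 -1.4 .2 0 0 0 0;-1.2 -1.4 .2 0 0 0 0;-1.2 -1.4 .1 0 0 0 0;-1.2 -1.4 .1 0 0 0 0;-1.2 -1.4 .1 0 0 0 0;-1.2 -1.4 .1 0 0 0 0;-1.2 -1.4 .1 0 0 0 0;-1.2 -1.4 .1 0 0 0 0;-1.2 -1.4 .1 0 0 0 0;-1.2 -1.4 .1 0 0 0 0;-1.2 -1.4 0 0 0 0 0;0 0 0 0 0 0 0;0 0 0 0 0 0 0",
)

```text
t: 25.77
eef_pos: [0.4269, -0.2003, 0.1698]
tool_rot: [-0.015, 0.709, 0.705, -0.014]
contact_force: [0.5, -0.1, 0.3]
gripper_width: 0.999
```

```bash
python3 look.py wrist w17 crown_center; python3 px.py .01 262 200
```

```text
25.7667 [ 0.4269 -0.2003  0.1698] [-0.015   0.7085  0.7054 -0.0137] 0.9985542505770102 [ 0.5387 -0.1389  0.297 ]
crown_center 0.87 [290. 144.] 245 332 111 180 3083
tcp [ 0.4276 -0.1998  0.1699] tool y az deg -0.16760640942650493 z [-0.0404  0.0017 -0.9992]
[262.0, 200.0] [ 0.4192 -0.22    0.01  ] delta cm [ -0.8371  -2.0243 -15.9909]
```

View pics/w17.png

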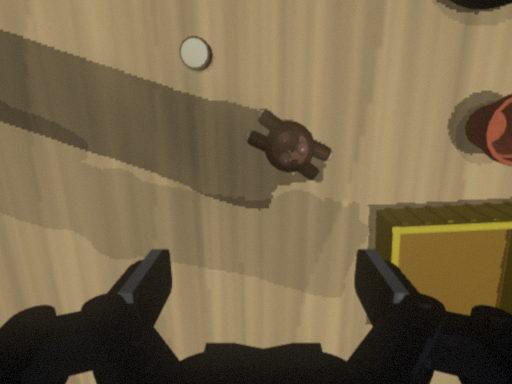

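Emit:
send_rows(
  motion=".5 .6 0 0 -1.2 0 0;.5 .6 0 0 -1.1 0 0;0 0 0 0 0 0 0;0 0 0 0 0 0 0",
)

```text
t: 26.2
eef_pos: [0.4403, -0.1835, 0.1691]
tool_rot: [0.0, 0.706, 0.708, 0.003]
contact_force: [-0.5, 0.2, -0.0]
gripper_width: 0.997
```

```bash
python3 look.py wrist w18 crown_center; python3 px.py .01 262 200;python3 -c "
import cv2
a=cv2.imread('pics/w18.png');cv2.imwrite('pics/w18c.png',cv2.resize(a[100:220,200:340],None,fx=5,fy=5,interpolation=2))"
```

```text
26.2 [ 0.4403 -0.1835  0.1691] [0.0003 0.7064 0.7078 0.0025] 0.9968851357983148 [-0.4941  0.1912 -0.0234]
crown_center 0.85 [266. 164.] 224 310 129 196 3060
tcp [ 0.4402 -0.1838  0.1692] tool y az deg 0.08944422485754981 z [ 0.0037  0.0031 -1.    ]
[262.0, 200.0] [ 0.439  -0.2036  0.01  ] delta cm [ -0.1198  -1.9734 -15.918 ]
```

View pics/w18c.png

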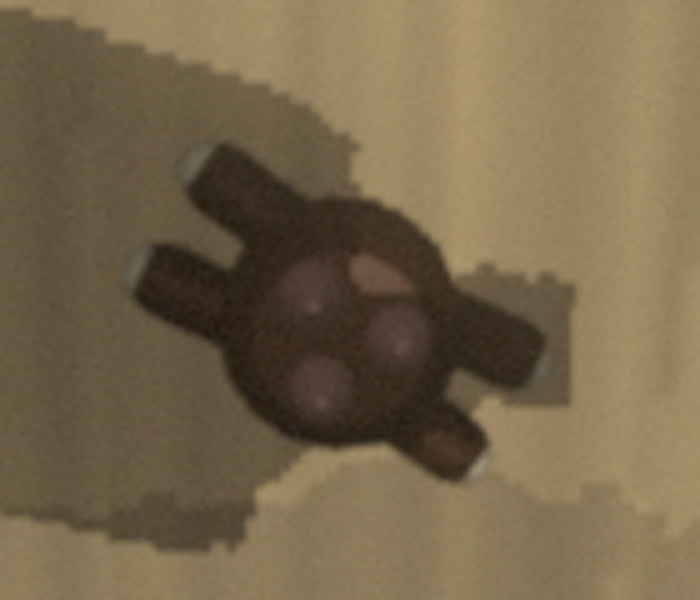

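```bash
python3 px.py .009 233.8 143.2 302 182 240 132.6 227.6 154 308 171 296 193; python3 px.py .02 268 164;python3 px.py .05 265.5 165
```

```text
tcp [ 0.4402 -0.1838  0.1692] tool y az deg 0.08944422485754981 z [ 0.0037  0.0031 -1.    ]
[233.8, 143.2] [ 0.4117 -0.1467  0.009 ] delta cm [ -2.8491   3.7162 -16.018 ]
[302.0, 182.0] [ 0.479 -0.185  0.009] delta cm [  3.8767  -0.1177 -16.018 ]
[240.0, 132.6] [ 0.4179 -0.1366  0.009 ] delta cm [ -2.2328   4.7221 -16.018 ]
[227.6, 154.0] [ 0.4054 -0.1571  0.009 ] delta cm [ -3.4777   2.6717 -16.018 ]
[308.0, 171.0] [ 0.4845 -0.1738  0.009 ] delta cm [  4.4289   1.0017 -16.018 ]
[296.0, 193.0] [ 0.4733 -0.1964  0.009 ] delta cm [  3.3132  -1.2599 -16.018 ]
tcp [ 0.4402 -0.1838  0.1692] tool y az deg 0.08944422485754981 z [ 0.0037  0.0031 -1.    ]
[268.0, 164.0] [ 0.4446 -0.1649  0.02  ] delta cm [  0.4426   1.8927 -14.918 ]
tcp [ 0.4402 -0.1838  0.1692] tool y az deg 0.08944422485754981 z [ 0.0037  0.0031 -1.    ]
[265.5, 165.0] [ 0.4419 -0.1604  0.05  ] delta cm [  0.171    2.3467 -11.918 ]
```

Emit:
send_rows(
  motion=".1 .3 0 0 0 6 0;.1 .3 0 0 0 6 0;.1 .3 0 0 0 6 0;.1 .3 0 0 0 6 0;.1 .3 0 0 0 6 0;0 .3 0 0 0 6 0;0 0 0 0 0 6 0;0 0 0 0 0 6 0;0 0 0 0 0 6 0;0 0 0 0 0 6 0;0 0 0 0 0 0 0;0 0 0 0 0 0 0",
)

```text
t: 27.3
eef_pos: [0.4471, -0.1651, 0.1699]
tool_rot: [-0.0, 0.234, 0.972, 0.002]
contact_force: [1.3, -0.5, 0.2]
gripper_width: 0.999
```

```bash
python3 look.py wrist w19 crown_center; python3 px.py .02 262 200; python3 -c "
from h import *
print(get_obs()['q'])"
```

```text
27.3 [ 0.4471 -0.1651  0.1699] [-0.0001  0.2337  0.9723  0.002 ] 0.9987842922163642 [ 1.2536 -0.4804  0.2397]
crown_center 0.94 [262. 177.] 238 285 138 219 2846
tcp [ 0.447  -0.1651  0.1699] tool y az deg 62.969771007494025 z [ 0.0007  0.004  -1.    ]
[262.0, 200.0] [ 0.4613 -0.1731  0.02  ] delta cm [  1.4249  -0.7931 -14.9894]
[ 0.36188258  0.23564777 -0.15593145  2.07059796  0.04335873  0.83871198
  1.28022914]
```

View pics/w19.png

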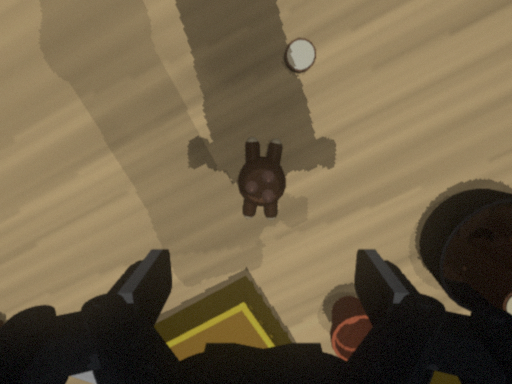

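```bash
python3 px.py .02 262 181;  python3 px.py .01 264 142 260 212
```

```text
tcp [ 0.447  -0.1651  0.1699] tool y az deg 62.969771007494025 z [ 0.0007  0.004  -1.    ]
[262.0, 181.0] [ 0.4442 -0.1644  0.02  ] delta cm [ -0.2802   0.0769 -14.9894]
tcp [ 0.447  -0.1651  0.1699] tool y az deg 62.969771007494025 z [ 0.0007  0.004  -1.    ]
[264.0, 142.0] [ 0.4129 -0.1462  0.01  ] delta cm [ -3.4139   1.8918 -15.9894]
[260.0, 212.0] [ 0.4745 -0.1821  0.01  ] delta cm [  2.7475  -1.6984 -15.9894]
```

Emit:
send_rows(
  motion="-.25 .05 0 0 0 -2.5 0;0 0 -1.5 0 0 0 0;0 0 -2 0 0 0 0;0 0 -2 0 0 0 0;0 0 -1.5 0 0 0 0;0 0 -1 0 0 0 0;0 0 0 0 0 0 0;0 0 0 0 0 0 0",
)

```text
t: 28.07
eef_pos: [0.4461, -0.1651, 0.0883]
tool_rot: [0.002, 0.265, 0.964, 0.002]
contact_force: [0.4, 0.4, 0.8]
gripper_width: 1.001
```

```bash
python3 look.py wrist w20 ; python3 px.py .02 262 200
```

```text
28.0667 [ 0.4461 -0.1651  0.0883] [0.0022 0.2647 0.9643 0.0015] 1.0005199274795127 [0.4016 0.3747 0.8225]
tcp [ 0.4462 -0.1652  0.0885] tool y az deg 59.304883896489194 z [ 0.0053  0.0017 -1.    ]
[262.0, 200.0] [ 0.439  -0.1616  0.02  ] delta cm [-0.7168  0.3541 -6.852 ]
```

View pics/w20.png

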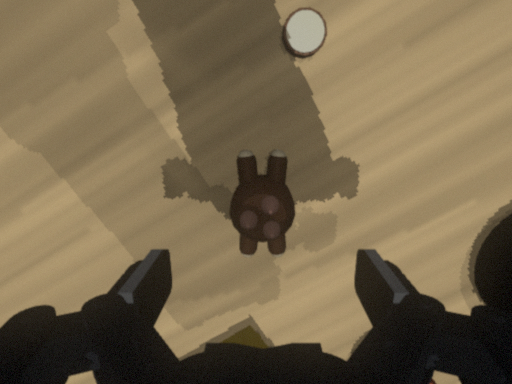

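Emit:
send_rows(
  motion="-.2 .1 -1.5 0 0 .5 0;0 0 -1.8 0 0 0 0;0 0 -1.8 0 0 0 0;0 0 -1.2 0 0 0 0;0 0 -.5 0 0 0 0;0 0 0 0 0 0 0;0 0 0 0 0 0 0",
)

```text
t: 28.7
eef_pos: [0.4502, -0.1659, 0.0248]
tool_rot: [0.009, 0.263, 0.965, 0.001]
contact_force: [0.7, 0.5, -0.3]
gripper_width: 1.001
```

```bash
python3 look.py wrist w21 ; python3 px.py .03 262 280
```

```text
28.7 [ 0.4502 -0.1659  0.0248] [0.0091 0.2628 0.9648 0.0012] 1.0008257363946247 [ 0.6919  0.4644 -0.3312]
tcp [ 0.4504 -0.166   0.025 ] tool y az deg 59.52976201259935 z [ 0.0188 -0.0025 -0.9998]
[262.0, 280.0] [ 0.4598 -0.1723  0.03  ] delta cm [ 0.9431 -0.6294  0.4984]
```

View pics/w21.png

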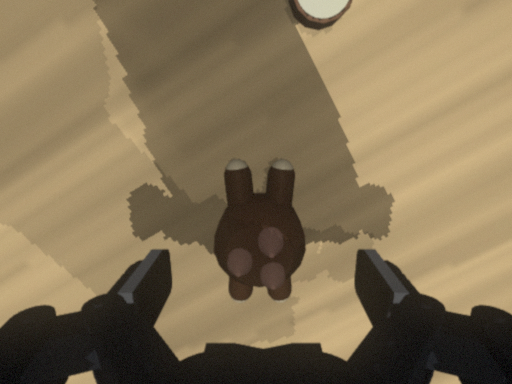

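Emit:
send_rows(
  motion="-.5 .15 0 0 1.1 0 0;0 0 -.8 0 0 0 0;0 0 -.7 0 0 0 0;0 0 0 0 0 0 0;0 0 0 0 0 0 0",
)

```text
t: 29.17
eef_pos: [0.447, -0.1649, 0.0114]
tool_rot: [0.002, 0.263, 0.965, -0.002]
contact_force: [-0.9, 0.5, -0.6]
gripper_width: 1.001
```

```bash
python3 look.py wrist w22 ; python3 px.py .02 260 255
```

```text
29.1667 [ 0.447  -0.1649  0.0114] [ 0.0018  0.2631  0.9648 -0.0016] 1.0007659308762948 [-0.8715  0.4914 -0.6173]
tcp [ 0.4469 -0.1649  0.0113] tool y az deg 59.49099556702709 z [ 0.0024 -0.0039 -1.    ]
[260.0, 255.0] [ 0.4423 -0.1639  0.02  ] delta cm [-0.4582  0.0926  0.8666]
```

View pics/w22.png

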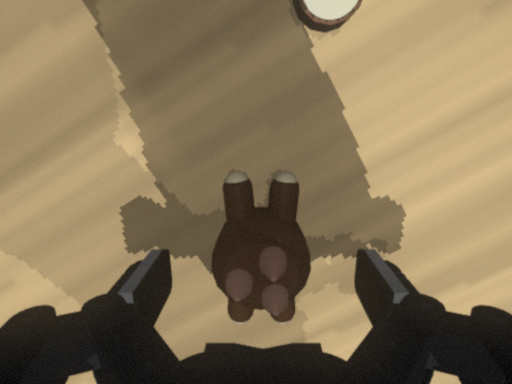

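Emit:
send_rows(
  motion="-.3 .1 -.4 0 0 0 0;0 0 0 0 0 0 0;0 0 0 0 0 0 .2;0 0 0 0 0 0 .35;0 0 0 0 0 0 .5;0 0 0 0 0 0 1;0 0 0 0 0 0 1;0 0 0 0 0 0 1;0 0 0 0 0 0 1;0 0 0 0 0 0 1",
)

```text
t: 30.05
eef_pos: [0.4434, -0.1639, 0.0074]
tool_rot: [0.002, 0.263, 0.965, -0.002]
contact_force: [0.1, -0.4, -1.1]
gripper_width: 0.529
```

```bash
python3 look.py wrist w23 
```

```text
30.05 [ 0.4434 -0.1639  0.0074] [ 0.0017  0.2632  0.9647 -0.0016] 0.5293288360720312 [ 0.1272 -0.3694 -1.1128]
```

View pics/w23.png

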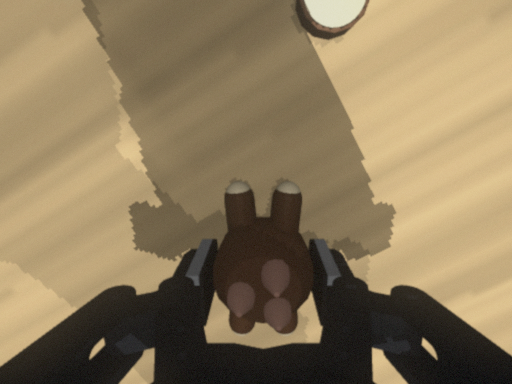

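Emit:
send_rows(
  motion="0 0 1.5 0 0 0 1;0 0 2 0 0 0 1;0 0 2.5 0 0 0 1;0 0 2.5 0 0 0 1;0 0 2.5 0 0 0 1;0 0 1.5 0 0 0 1;1 -.8 0 0 0 0 1;1.6 -1.3 0 0 0 0 1;1.6 -1.3 0 0 0 0 1;1.6 -1.3 0 0 0 0 1;1.6 -1.3 0 0 0 0 1;1.6 -1.3 0 0 0 0 1;1.6 -1.3 0 0 0 0 1;1.6 -1.3 0 0 0 0 1;1.6 -1.3 0 0 0 0 1;1.6 -1.3 0 0 0 0 1;1 -.8 0 0 0 0 1;0 0 0 0 0 0 1;0 0 0 0 0 0 1",
  newtons=40,
)

```text
t: 31.68
eef_pos: [0.6083, -0.3015, 0.135]
tool_rot: [-0.003, 0.262, 0.965, -0.002]
contact_force: [-0.0, 1.0, -0.2]
gripper_width: 0.519
```

```bash
python3 look.py wrist w24; python3 look.py scene q24; python3 px.py .02 262 275 
```

```text
31.6833 [ 0.6083 -0.3015  0.135 ] [-0.0029  0.2622  0.965  -0.0018] 0.5194603752520489 [-0.0083  0.9846 -0.2295]
31.7333 [ 0.608  -0.3014  0.135 ] [-0.0029  0.2621  0.965  -0.0018] 0.5167850842949641 [-0.874  -0.0522 -1.1809]
tcp [ 0.6077 -0.301   0.1352] tool y az deg 59.62809431446518 z [-0.0068 -0.0018 -1.    ]
[262.0, 275.0] [ 0.6744 -0.3419  0.02  ] delta cm [  6.6608  -4.096  -11.5203]
```

View pics/w24.png

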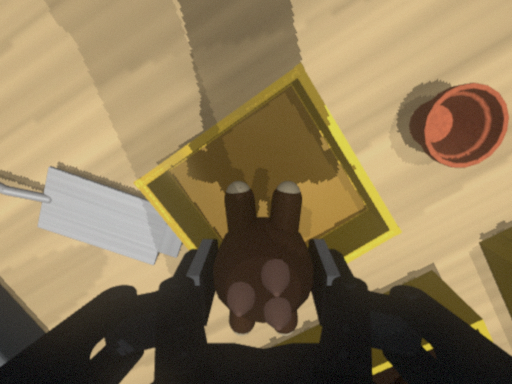

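View pics/q24.png

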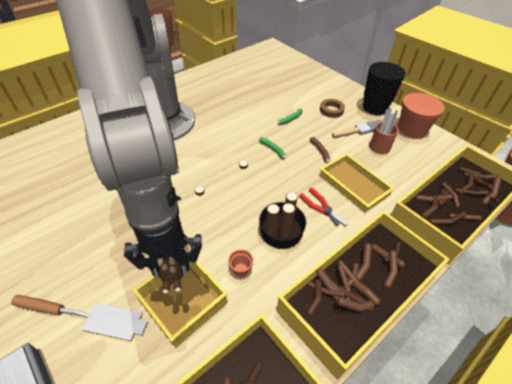

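```bash
python3 px.py .055 301 68 138 184 399 231 
```

```text
tcp [ 0.6077 -0.301   0.1352] tool y az deg 59.62809431446518 z [-0.0068 -0.0018 -1.    ]
[301.0, 68.0] [ 0.5366 -0.2308  0.055 ] delta cm [-7.113   7.0235 -8.0203]
[138.0, 184.0] [ 0.5459 -0.3726  0.055 ] delta cm [-6.1824 -7.1567 -8.0203]
[399.0, 231.0] [ 0.6771 -0.2212  0.055 ] delta cm [ 6.935   7.9747 -8.0203]
```

Emit:
send_rows(
  motion=".4 .4 0 0 -.4 0 1;0 0 -1.2 0 0 0 1;0 0 -1.6 0 0 0 1;0 0 -1.6 0 0 0 1;0 0 -1.6 0 0 0 1;0 0 -1.2 0 0 0 1;0 0 -.8 0 0 0 1;0 0 0 0 0 0 1;0 0 0 0 0 0 1",
)

```text
t: 32.53
eef_pos: [0.609, -0.2904, 0.0495]
tool_rot: [-0.0, 0.26, 0.966, 0.0]
contact_force: [0.6, -0.0, 0.2]
gripper_width: 0.517
```

Emit:
send_rows(
  motion=".2 -.4 0 0 0 0 1;0 0 -.9 0 0 0 1;0 0 -1.1 0 0 0 1;0 0 -.8 0 0 0 1;0 0 -.3 0 0 0 1;0 0 0 0 0 0 1;0 0 0 0 0 0 1",
)

```text
t: 33.12
eef_pos: [0.6127, -0.2958, 0.0175]
tool_rot: [0.002, 0.26, 0.966, 0.0]
contact_force: [-0.5, 0.5, -1.2]
gripper_width: 0.521
```

Emit:
send_rows(
  motion="0 0 -.4 0 0 0 1;0 0 0 0 0 0 1;0 0 0 0 0 0 1",
)

```text
t: 33.37
eef_pos: [0.613, -0.2959, 0.0135]
tool_rot: [0.002, 0.26, 0.966, 0.0]
contact_force: [0.1, 0.1, -0.3]
gripper_width: 0.52
```

Emit:
send_rows(
  motion="0 0 -.1 0 0 0 1;0 0 0 0 0 0 .45;0 0 0 0 0 0 .4;0 0 0 0 0 0 .3;0 0 0 0 0 0 .2;0 0 0 0 0 0 .2;0 0 1 0 0 0 .2;0 0 2 0 0 0 .2;0 0 2.5 0 0 0 .2;0 0 2.5 0 0 0 .2;0 0 2.5 0 0 0 .2;0 0 2 0 0 0 0;0 0 2 0 0 0 0;0 0 0 0 0 0 0",
)

```text
t: 34.53
eef_pos: [0.6123, -0.2954, 0.1693]
tool_rot: [0.003, 0.26, 0.966, 0.0]
contact_force: [0.4, -0.2, 0.5]
gripper_width: 1.003
```

```bash
python3 look.py wrist w25; python3 look.py side s25;python3 px.py .025 262 275;  python3 -c "
import cv2
a=cv2.imread('pics/s25.png');cv2.imwrite('pics/s25c.png',cv2.resize(a[80:250,150:320],None,fx=3.5,fy=3.5))"
```

```text
34.5333 [ 0.6123 -0.2954  0.1693] [0.0031 0.2597 0.9657 0.    ] 1.0029822811352047 [ 0.4498 -0.1675  0.4756]
34.5833 [ 0.6116 -0.2951  0.1675] [0.0021 0.2596 0.9657 0.0001] 0.9959565967595835 [ 0.1832 -1.1088  0.0493]
tcp [ 0.6104 -0.2946  0.1653] tool y az deg 59.908409849921696 z [ 0.001   0.0004 -1.    ]
[262.0, 275.0] [ 0.691  -0.3426  0.025 ] delta cm [  8.0629  -4.7951 -14.0274]
```

View pics/w25.png

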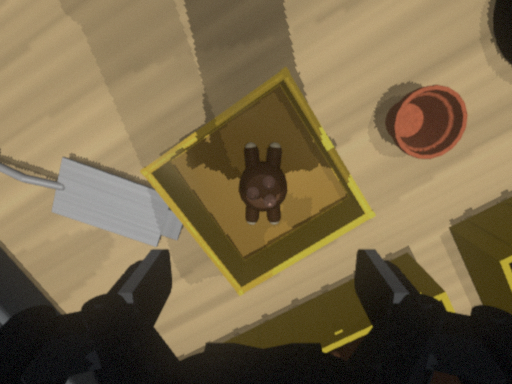

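View pics/s25c.png

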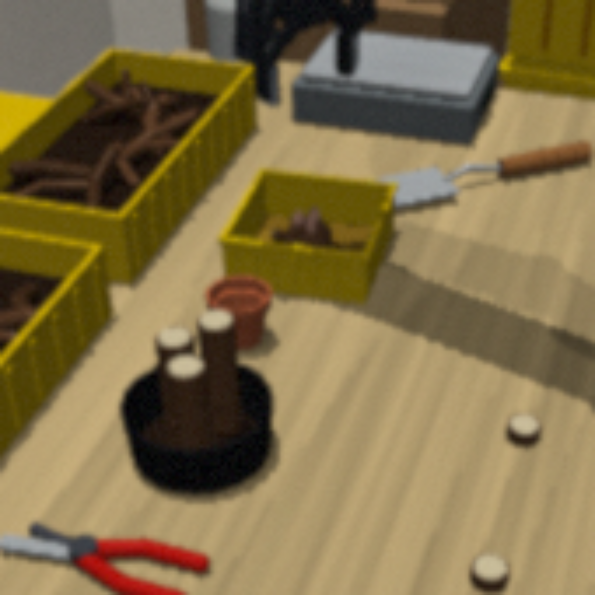

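Emit:
send_rows(
  motion="0 0 2 0 0 0 0;0 0 2 0 0 0 0;-.5 1.5 .3 0 0 1 0;-.7 2.4 .3 0 0 1 0;-.7 2.4 .2 0 0 1 0;-.7 2.4 .2 0 0 1 0;-.7 2.4 .2 0 0 1 0;-.7 2.4 .2 0 0 1 0;-.7 2.4 .2 0 0 1 0;-.7 2.4 .2 0 0 1 0;-.7 2.4 .2 0 0 1 0;-.7 2.4 .2 0 0 1 0;-.7 2.4 .2 0 0 1 0;-.7 2.4 .2 0 0 1 0;0 0 0 0 0 0 0",
)

```text
t: 35.88
eef_pos: [0.5073, -0.0042, 0.2124]
tool_rot: [-0.018, 0.154, 0.988, -0.002]
contact_force: [0.0, 0.4, -0.2]
gripper_width: 1.001
```

Emit:
send_rows(
  motion="-.3 2.2 0 0 -.8 0 0;-.3 2.4 0 0 -.8 0 0;-.3 2.4 0 0 -.4 0 0;-.3 2.4 0 0 0 0 0;-.3 2.4 0 0 0 0 0;-.3 2.4 0 0 0 0 0;-.3 2.4 0 0 0 0 0;-.3 2.4 0 0 0 0 0;-.3 2.4 0 0 0 0 0;-.3 2.4 -.3 0 0 0 0;-.3 2.4 -.3 0 0 0 0;-.3 2.4 -.3 0 0 0 0;-.3 2.4 -.3 0 0 0 0;0 1 0 0 0 0 0;0 0 0 0 0 0 0;0 0 0 0 0 0 0",
)

```text
t: 37.22
eef_pos: [0.4538, 0.3209, 0.1814]
tool_rot: [-0.015, 0.156, 0.988, -0.009]
contact_force: [0.0, -0.9, 0.2]
gripper_width: 1.0
```

```bash
python3 look.py wrist w26 root_center;python3 px.py .01 262 200
```

```text
37.2167 [0.4538 0.3209 0.1814] [-0.0151  0.1555  0.9877 -0.0086] 1.0004562504212633 [ 0.0356 -0.8627  0.211 ]
root_center 0.71 [128. 120.] 89 155 62 181 2733
root_center 0.56 [212.   4.] 191 238 0 5 225
tcp [0.4544 0.3199 0.1817] tool y az deg 72.00390711791609 z [-0.0318 -0.0123 -0.9994]
[262.0, 200.0] [0.4703 0.3096 0.01  ] delta cm [  1.5972  -1.0236 -17.1696]
```

View pics/w26.png

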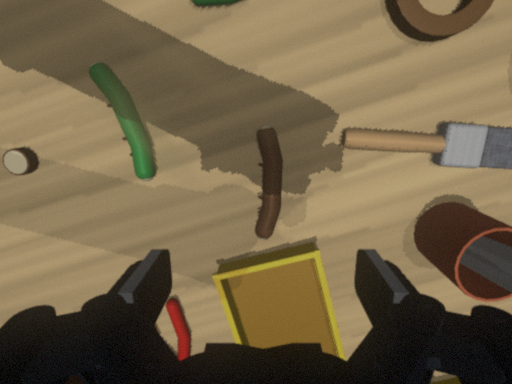

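```bash
python3 px.py .01 272 181 266.5 129 264.5 236; python3 -c "
import cv2
a=cv2.imread('pics/w26.png');cv2.imwrite('pics/w26c.png',cv2.resize(a[110:250,210:330],None,fx=4,fy=4,interpolation=2))"
```

```text
tcp [0.4544 0.3199 0.1817] tool y az deg 72.00390711791609 z [-0.0318 -0.0123 -0.9994]
[272.0, 181.0] [0.4541 0.3258 0.01  ] delta cm [ -0.0302   0.594  -17.1696]
[266.5, 129.0] [0.4022 0.3365 0.01  ] delta cm [ -5.2194   1.6601 -17.1696]
[264.5, 236.0] [0.5097 0.2997 0.01  ] delta cm [  5.5358  -2.0171 -17.1696]
```

View pics/w26c.png

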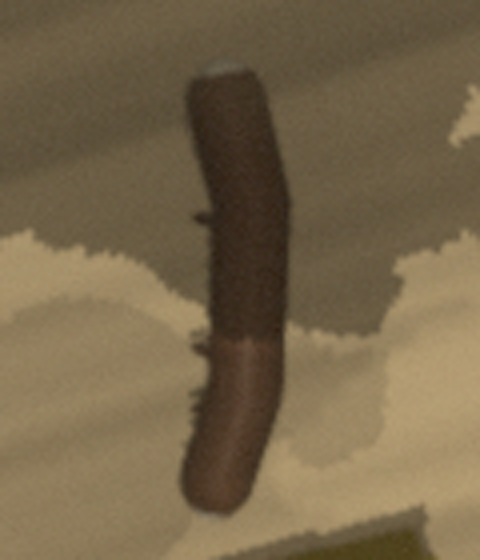

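Emit:
send_rows(
  motion="0 0 0 .4 -.9 0 0;0 0 0 .3 -.9 0 0;0 0 0 0 0 0 0;0 0 0 0 0 0 0",
)

```text
t: 37.65
eef_pos: [0.4564, 0.3146, 0.1821]
tool_rot: [0.002, 0.16, 0.987, -0.0]
contact_force: [0.8, -0.7, -0.6]
gripper_width: 0.998
```

```bash
python3 look.py wrist w27 root_center;python3 px.py .01 262 200; python3 -c "
import cv2
a=cv2.imread('pics/w27.png');cv2.imwrite('pics/w27c.png',cv2.resize(a[100:250,200:330],None,fx=4,fy=4,interpolation=2))"
```

```text
37.65 [0.4564 0.3146 0.1821] [ 0.0022  0.16    0.9871 -0.0001] 0.9977333894504166 [ 0.825  -0.7131 -0.5579]
root_center 0.86 [268. 167.] 256 283 114 230 2170
root_center 0.75 [ 77. 382.] 67 86 373 383 167
root_center 0.7 [126. 109.] 84 154 51 174 2868
tcp [0.4564 0.315  0.1821] tool y az deg 71.61117248052399 z [ 0.004  -0.0009 -1.    ]
[262.0, 200.0] [0.4787 0.3065 0.01  ] delta cm [  2.2345  -0.851  -17.2073]
```

View pics/w27c.png

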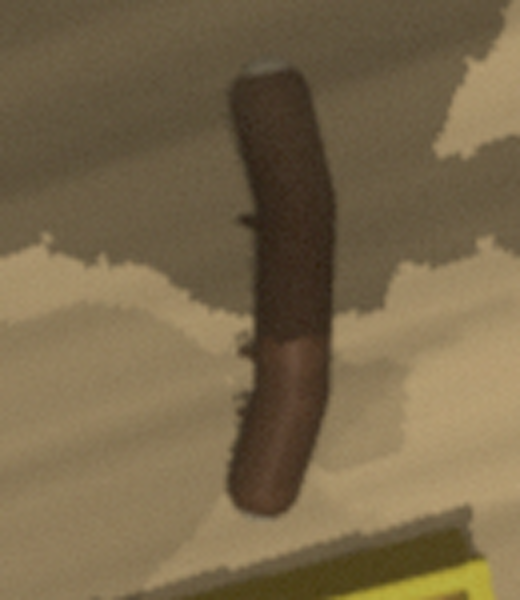

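```bash
python3 px.py .01 273.5 173.2 273.5 150 273 197 267 117 266 227; python3 px.py .03 318 238
```

```text
tcp [0.4564 0.315  0.1821] tool y az deg 71.61117248052399 z [ 0.004  -0.0009 -1.    ]
[273.5, 173.2] [0.455  0.3268 0.01  ] delta cm [ -0.1333   1.1842 -17.2073]
[273.5, 150.0] [0.4323 0.3341 0.01  ] delta cm [ -2.405    1.9131 -17.2073]
[273.0, 197.0] [0.4792 0.3185 0.01  ] delta cm [  2.2851   0.353  -17.2073]
[267.0, 117.0] [0.3996 0.3379 0.01  ] delta cm [ -5.6755   2.2944 -17.2073]
[266.0, 227.0] [0.5091 0.3009 0.01  ] delta cm [  5.2775  -1.4057 -17.2073]
tcp [0.4564 0.315  0.1821] tool y az deg 71.61117248052399 z [ 0.004  -0.0009 -1.    ]
[318.0, 238.0] [0.5297 0.3501 0.03  ] delta cm [  7.3319   3.518  -15.2073]
```

Emit:
send_rows(
  motion="-.1 .6 0 0 0 0 .4;0 .5 -1 0 0 0 .4;0 0 -2 0 0 0 .4;0 0 -2 0 0 0 .4;0 0 -2 0 0 0 .4;0 0 -1.5 0 0 0 .4;0 0 -1 0 0 0 .4;0 0 0 0 0 0 .4;0 0 0 0 0 0 .4",
)

```text
t: 38.5
eef_pos: [0.4547, 0.332, 0.0808]
tool_rot: [0.002, 0.158, 0.987, 0.002]
contact_force: [-1.0, 0.1, 1.3]
gripper_width: 0.597
```

```bash
python3 look.py wrist w28 ;python3 px.py .01 262 200
```

```text
38.5 [0.4547 0.332  0.0808] [0.0024 0.1583 0.9874 0.0022] 0.5974912678134205 [-1.0171  0.0696  1.2578]
tcp [0.4547 0.332  0.0809] tool y az deg 71.77735968423842 z [ 0.0053  0.0036 -1.    ]
[262.0, 200.0] [0.4476 0.3339 0.01  ] delta cm [-0.7024  0.1942 -7.0913]
```

View pics/w28.png

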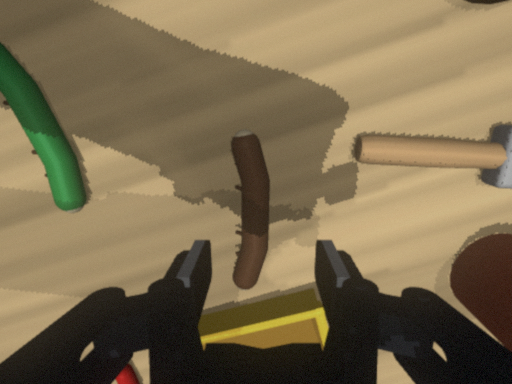

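Emit:
send_rows(
  motion="0 -.45 -1 -.2 .3 0 .4;0 0 -1.5 0 0 0 .4;0 0 -1.5 0 0 0 .4;0 0 -1.2 0 0 0 .4;0 0 -.4 0 0 0 .4;0 0 0 0 0 0 .4;0 0 0 0 0 0 .4",
)

```text
t: 39.13
eef_pos: [0.4583, 0.3285, 0.0255]
tool_rot: [0.003, 0.159, 0.987, 0.003]
contact_force: [0.0, -0.7, -0.3]
gripper_width: 0.598
```

```bash
python3 look.py wrist w29 ;python3 px.py .01 262 260
```

```text
39.1333 [0.4583 0.3285 0.0255] [0.0029 0.159  0.9873 0.0027] 0.598336026835539 [ 0.0134 -0.7093 -0.31  ]
tcp [0.4583 0.3286 0.0257] tool y az deg 71.7022936801816 z [ 0.0069  0.0047 -1.    ]
[262.0, 260.0] [0.4688 0.3247 0.01  ] delta cm [ 1.0442 -0.387  -1.5676]
```

View pics/w29.png

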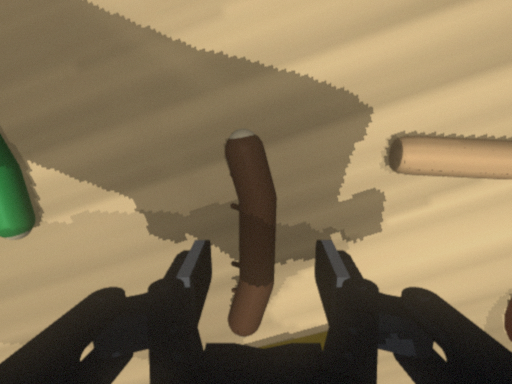

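Emit:
send_rows(
  motion="-.35 -.1 -.7 -.3 .4 0 .4;0 0 -.7 0 0 0 .4;0 0 -.5 0 0 0 .4;0 0 0 0 0 0 .4;0 0 0 0 0 0 .4",
)

```text
t: 39.6
eef_pos: [0.4556, 0.3285, 0.0067]
tool_rot: [0.001, 0.159, 0.987, 0.001]
contact_force: [-0.6, -0.7, -0.4]
gripper_width: 0.602
```

Emit:
send_rows(
  motion="0 -.1 -.15 0 0 0 .4;0 0 0 0 0 0 .5;0 0 0 0 0 0 .65;0 0 0 0 0 0 .75;0 0 0 0 0 0 1;0 0 0 0 0 0 1;0 0 0 0 0 0 1;0 0 0 0 0 0 1;0 0 0 0 0 0 1",
  newtons=30,
)

```text
t: 40.35
eef_pos: [0.4559, 0.3276, 0.0056]
tool_rot: [0.001, 0.159, 0.987, 0.001]
contact_force: [-0.2, 0.6, -0.3]
gripper_width: 0.213
```

```bash
python3 look.py wrist w30
```

```text
40.35 [0.4559 0.3276 0.0056] [0.0012 0.1591 0.9873 0.001 ] 0.21325087720085 [-0.2075  0.6039 -0.2644]
```

View pics/w30.png

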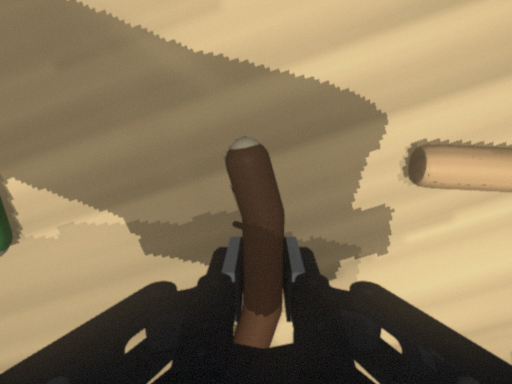

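Emit:
send_rows(
  motion="0 0 1.2 0 0 0 1;0 0 2 0 0 0 1;0 0 2.5 0 0 0 1;0 0 2.5 0 0 0 1;0 0 2 0 0 0 1;1 -.2 0 0 0 2 1;1.6 -.4 0 0 0 2 1;1.6 -.4 0 0 0 2 1;1.6 -.4 0 0 0 2 1;1.6 -.4 0 0 0 2 1;1.6 -.4 0 0 0 2 1;1.6 -.4 0 0 0 2 1;1.6 -.4 0 0 0 2 1;1.6 -.4 0 0 0 1 1;1.6 -.4 0 0 0 0 1;.8 -.2 0 0 0 0 1;0 0 0 0 0 0 1;0 0 0 0 0 0 1",
)

```text
t: 41.9
eef_pos: [0.6225, 0.2854, 0.129]
tool_rot: [0.004, 0.001, 1.0, 0.003]
contact_force: [-0.4, 0.8, -0.5]
gripper_width: 0.216
```

```bash
python3 look.py wrist w31; python3 look.py side s31;python3 px.py .03 262 260
```

```text
41.9 [0.6225 0.2854 0.129 ] [0.0037 0.0015 1.     0.0027] 0.21571501919794392 [-0.43    0.7652 -0.474 ]
41.95 [0.6224 0.2854 0.1291] [0.0038 0.0014 1.     0.0027] 0.21990200402192606 [-0.1338 -0.5904 -0.7683]
tcp [0.622  0.2858 0.129 ] tool y az deg 89.8927829260108 z [ 0.0073  0.0054 -1.    ]
[262.0, 260.0] [0.6777 0.2857 0.03  ] delta cm [ 5.5755 -0.0081 -9.8966]
```

View pics/w31.png

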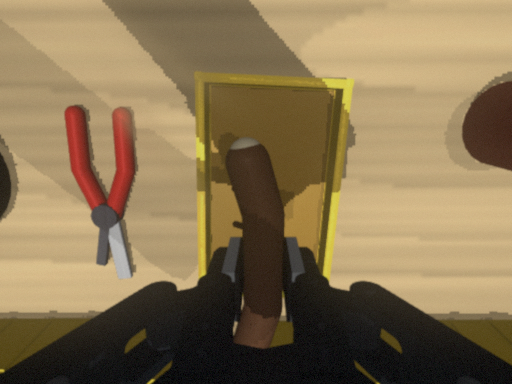

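View pics/s31.png

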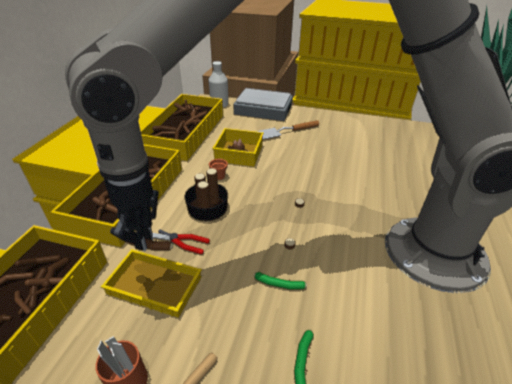

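```bash
python3 px.py .03 197 75 352 80 203 275 329 275
```

```text
tcp [0.622  0.2858 0.129 ] tool y az deg 89.8927829260108 z [ 0.0073  0.0054 -1.    ]
[197.0, 75.0] [0.5289 0.239  0.03  ] delta cm [-9.3063 -4.6777 -9.8966]
[352.0, 80.0] [0.5324 0.3514 0.03  ] delta cm [-8.9576  6.5661 -9.8966]
[203.0, 275.0] [0.6921 0.2341 0.03  ] delta cm [ 7.0141 -5.1641 -9.8966]
[329.0, 275.0] [0.6925 0.3443 0.03  ] delta cm [ 7.0554  5.8528 -9.8966]
```

Emit:
send_rows(
  motion="-.2 .6 0 -.3 .4 -2 1;0 0 -1.3 0 0 0 1;0 0 -1.8 0 0 0 1;0 0 -1.8 0 0 0 1;0 0 -1.5 0 0 0 1;0 0 -1 0 0 0 1;0 0 0 0 0 0 1;0 0 0 0 0 0 1",
)

```text
t: 42.67
eef_pos: [0.612, 0.2953, 0.0495]
tool_rot: [-0.001, 0.012, 1.0, 0.0]
contact_force: [-0.3, 0.2, -0.7]
gripper_width: 0.211
```

Emit:
send_rows(
  motion=".7 -.2 -.6 0 0 0 1;0 0 -1 0 0 0 1;0 0 -1 0 0 0 1;0 0 -.7 0 0 0 1;0 0 -.2 0 0 0 1;0 0 0 0 0 0 1;0 0 0 0 0 0 1",
)

```text
t: 43.25
eef_pos: [0.6209, 0.2934, 0.0126]
tool_rot: [0.0, 0.012, 1.0, 0.001]
contact_force: [-0.6, -0.1, -0.3]
gripper_width: 0.218
```

Emit:
send_rows(
  motion="0 0 -.15 0 0 0 1;0 0 0 0 0 0 1;0 0 0 0 0 0 .7;0 0 0 0 0 0 .6;0 0 0 0 0 0 .5;0 0 0 0 0 0 .5;0 0 0 0 0 0 .5;0 0 1 0 0 0 .5;0 0 2 0 0 0 .5;0 0 2.5 0 0 0 .5;0 0 3 0 0 0 .5;0 0 3 0 0 0 .5;0 0 3 0 0 0 .5;0 0 0 0 0 0 .5",
)

```text
t: 44.42
eef_pos: [0.6193, 0.2935, 0.1663]
tool_rot: [-0.0, 0.011, 1.0, 0.001]
contact_force: [0.6, 0.8, 0.0]
gripper_width: 0.497
```

```bash
python3 look.py wrist w32; python3 look.py side s32;python3 px.py .015 262 200
```

```text
44.4167 [0.6193 0.2935 0.1663] [-0.0004  0.0112  0.9999  0.0011] 0.4969277000842492 [0.6021 0.8135 0.0448]
44.4667 [0.6184 0.2929 0.1639] [-0.0015  0.0112  0.9999  0.0004] 0.5017063668216324 [ 0.1363 -0.3508  0.874 ]
tcp [0.6172 0.292  0.1612] tool y az deg 88.72287482921008 z [-0.0063 -0.0012 -1.    ]
[262.0, 200.0] [0.6315 0.2908 0.015 ] delta cm [  1.4284  -0.1219 -14.6165]
```

View pics/w32.png

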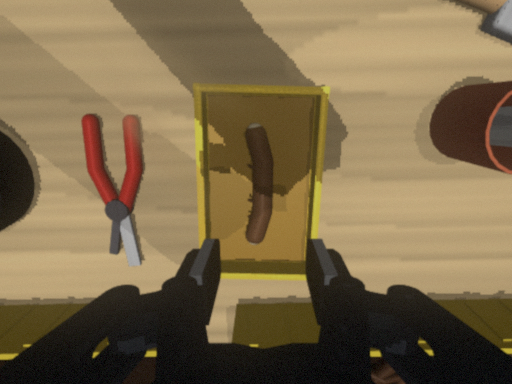

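View pics/s32.png

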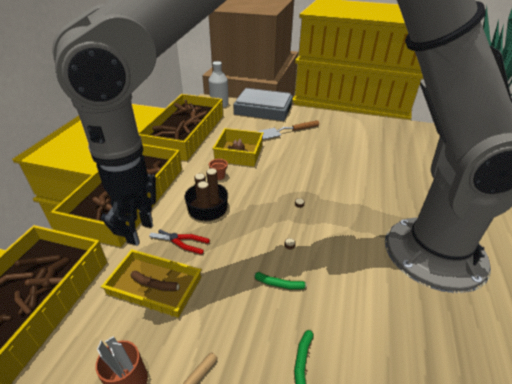

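Emit:
send_rows(
  motion="0 0 2 0 0 0 .5;0 0 0 0 0 0 .5;0 0 0 0 0 0 .5;0 0 0 0 0 0 .5;0 0 0 0 0 0 .5;0 0 0 0 0 0 .5",
)

```text
t: 45.02
eef_pos: [0.614, 0.2896, 0.176]
tool_rot: [-0.007, 0.011, 1.0, -0.003]
contact_force: [0.4, 0.8, -0.5]
gripper_width: 0.5
```

```bash
python3 look.py scene q33 secateurs_mid; python3 look.py side s33 secateurs_mid; python3 -c "
import cv2,numpy as np
a=cv2.imread('pics/s33.png')[110:325,95:275];b=cv2.imread('pics/q33.png')[150:350,120:350]
cv2.imwrite('pics/f.png',np.hstack([cv2.resize(a,(420,500)),cv2.resize(b,(380,500))[:, :]]))"
```

```text
45.0167 [0.614  0.2896 0.176 ] [-0.0073  0.011   0.9999 -0.0033] 0.5004047625175145 [ 0.407   0.8098 -0.5195]
secateurs_mid 0.59 [322. 207.] 299 347 188 225 529
45.1167 [0.614  0.2895 0.176 ] [-0.0074  0.011   0.9999 -0.0033] 0.5000672132604469 [-0.0346 -0.521  -0.0287]
secateurs_mid 0.73 [184. 238.] 150 209 230 254 596
```

View pics/f.png

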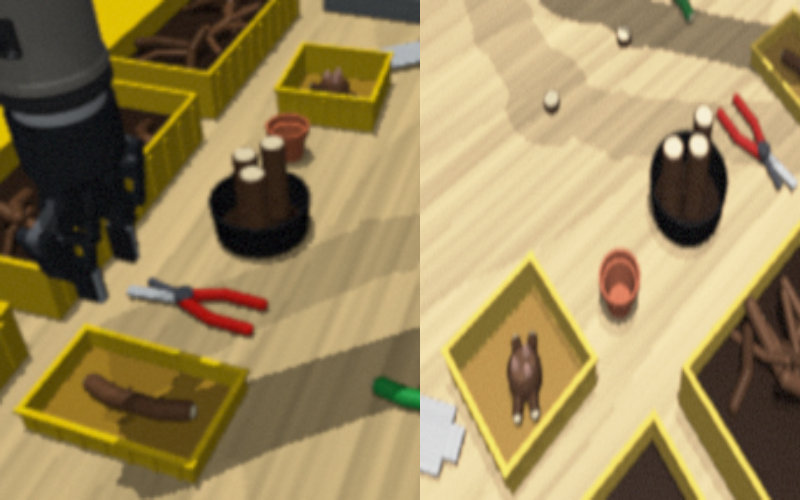

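All in place: three cuttings upright in the pot, the crown buds-up in the crate, the root flat in the tray, the secateurs unmoved.

```bash
python3 -c "
from station import *
print(hand_in())"
```

```text
the job is handed in; nothing more can be done
None
```

I sorted all five roots and handed the job in at about 45 s of the 141 s allowed; no verdict was reported.

- **Cuttings:** all three stand upright on the pot's floor, about 13–33 mm from its axis by the wrist camera. In the side view, the third cutting's top was within about 1 pixel of where it should be when standing on the pot's floor.
- **Crown:** it sits buds up near the crate's middle. I released it about 2 mm from the centre I had measured.
- **Root:** the brown one lies flat near the tray's middle, released about 2 mm from the measured centre. I left the green look-alikes alone.
- **Secateurs:** the outline in the scene and side images matches the first pictures to about 1 pixel.
- **Robot:** the gripper was clear of everything at hand-in. The only contact force worth noting was 10.9 N, when the third cutting touched the pot floor.

No checks failed. The arm drifted by up to 2 cm and about 2.5° on the faster moves, which I corrected from the camera before each grasp and placing. My estimates of each container's centre differed by up to about 1 cm between views, well inside the limits.

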